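# Close the keeper bar and cam lever of a painted-tile carrier

### The job

The painted tiles are drying in the carrier: swing its keeper bar shut across the front until it clicks into its catch, then flip the cam lever over until it snaps down, and let go. Press firmly but do not force anything; do not knock the clear hood, the tiles or the things lying around.

Things in the scene. Friction and masses are not known exactly. Their poses are not given: they have to be found in the camera images.
- carrier: plywood deck on two runners, 155 x 320 mm, fixed. Origin: table level under it; x = its back (away from the robot), y = its left, z up. Deck top 55 mm up, front edge at x -70. The tiles lie on it. A 44 x 40 x 50 mm grey latch post stands at its right front corner (x -66, y -126, top 94 mm up).
- hood: clear dust sheet with thin aluminium edges over tiles and keeper bar; axes and origin as carrier. Sheet x -104 to 85, y -110 to 140, z 106 to 111 mm (edges to 117), on two posts at its rear corners. It overhangs the shut bar's front face by 19 mm, so the bar's last travel is reached only with the tool tilted (about 30 to 50 deg) to lean back towards the robot.
- hood_edge (a point): middle of the hood's front lower edge, 106 mm above the table
- keeper_bar (a joint): rad: 0 = shut against its stop, grows as the bar swings out towards the robot (to 1.1); starts 0.4 to 0.75. Stays where left. From about 0.045 a sprung roller resists (about 12 N pushed 125 mm from the hinge) to about 0.015, then it snaps the bar to 0 and holds it; then the stop is hard. Pushing up to 25 N is fine, over 40 N is forcing it.
- bar_hinge (a point): upright hinge axis of the keeper bar, at mid-height of the bar: carrier x -79, y 110, z 68 mm. The bar is steel, 12 mm thick, 16 mm high (60 to 76 mm above the table); shut, it runs from here to the carrier's right (-y). Open, it swings about this axis towards the robot.
- bar_end (a point): free end of the keeper bar (8 mm upright pin, centre), 200 mm from the hinge, mid-height; when shut it lies beside the latch post behind the sprung roller
- cam_lever (a joint): rad: 0 = shut, lying back (to carrier +x) 8 deg above level; grows as it is raised towards the robot (to 2.0); starts 1.4 to 1.8, about upright. Stays where left. Pushed shut it meets a spring from about 0.85 (about 8 N at 60 mm from the pivot), passes its high point at about 0.3 and snaps to a hard stop at 0.
- lever_pivot (a point): axis of the cam lever, along carrier y: carrier x -60, y -165, z 92 mm. The dark steel lever is 14 mm wide, 10 mm thick and swings in the carrier's x-z plane; at joint value q it points q + 0.14 rad above carrier +x. Steel cheek plates, 26 mm apart and up to 104 mm above the table, stand beside it at the pivot.
- lever_tip (a point): end of the cam lever, 82 mm from its pivot, on its centre line
- tile_left: loose eight-pointed ceramic tile, 90 mm across, 10 mm thick, lying on the deck under the hood; origin at its underside's centre; leave alone
- tile_right: a second such tile beside it; leave alone
- brush_pot: teal pot, 112 mm across, 100 mm high, with brushes up to about 200 mm; origin at its underside's centre; leave alone
- paint_bottle: paint bottle, 44 mm across, 110 mm high; origin at its underside's centre; leave alone
- phone: phone lying flat, 75 x 155 x 9 mm; leave alone
- palette: round flat white palette, 170 mm across, 6 mm thick; leave alone

How it is judged:
By the outcome, as a careful person would: the job done as asked, in the order asked, and still so for the second after the job is handed in, with the robot touching nothing.
It also fails if it takes over 40 s, if anything falls off the work surface, if the arm or the gripper's body presses on something with over 40 N, if the wrist force passes 120 N, or if a joint passes its speed limit or range.

### The arm

A 7-joint arm with a two-finger parallel gripper is mounted at the origin on the work surface. World frame = base frame: x ahead of the robot, y to its left, z up, the work surface at z = 0. Lengths are in mm, angles in rad, forces in N, time in s.
With the tool pointing down it reaches from about 425 to 825 mm from the base axis. Payload 3.6 kg.
Tool frame: the origin (TCP) lies midway between the tips of the shut fingers; the grasp point (between the pads) lies grip_point_offset behind it (grip_point_offset is the distance from the TCP to the grasp point, in mm); z points along the fingers, y is the direction in which the jaws open and shut (so a half turn about z gives the same grasp; the last joint's range is limited). The gripper opens to 85 mm and grips with 20 to 120 N. Pads are 22 mm wide; open, the fingers measure 114 mm over their backs; the gripper's body (76 mm by 85 mm) begins 54 mm behind the grasp point. The pads swing forward as they close: fully open they stand 13 mm farther back than shut.
Start: joints at [-1.254, 0.615, -0.013, 1.423, 0.008, 1.103, -0.04], TCP at [219.058, 611.943, 194.297] pointing down, gripper open.
Joint ranges: [-3.12, 3.12], [-0.3, 2.06], [-1.34, 1.32], [0.26, 2.42], [-1.36, 4.5], [0.01, 1.98], [-2.84, 2.84]. Speed limits (rad/s): [2.79, 2.79, 3.14, 3.14, 3.14, 3.14, 3.14].

### API

Orientations are given as a rotation vector (axis times angle).
In Python, from plant import * gives the robot as it stands.
- The arm moves only by the tool move_arm, never from a script. Its argument "increments" is a list of rows, each an object of numbers: "x", "y", "z": the shift along the tool's x, y, z in m; "wx", "wy", "wz": the turn, a rotation vector about the tool's x, y, z in degrees. A call has 1 to 10 rows; each row is the pose to reach, as a shift and turn from the pose commanded when the call began, along the tool's axes at that moment; what a row does not reach only later rows make up. A row lasts 1/12 s, in which the tool goes at most 41.7 mm and 7.16 degrees, less where a joint would pass 70% of its speed; a pose out of reach is approached as far as the arm can. A call with a gripper value outside its range is refused whole. "hand" is the opening, from -1 (shut) to 1 (fully open), set as the call begins (left out, the last holds). The fingers move at their own pace and stop on an object; "squeeze" is the grip in N (left out, the last holds). Time passes only in rows, so rows that repeat a pose let the fingers close. It gives the time, the measured TCP pose, the force and the opening at its end, in the units of the state.
- sense(): the state, without advancing time (a new reading comes with each control period).
- camera(name): name is "scene" or "top"; returns a dict with "image" (480x640x3 uint8, red, green, blue), "depth" (480x640 float32, mm along the optical axis (not along the pixel's ray), 0 where there is no reading), "K" (3x3 intrinsics, pixels), "rvec" (rotation vector, rad) and "tvec" (3), from world to camera coordinates, as OpenCV has them. Camera axes: x right, y down, z forward; pixel columns grow to the right and rows downward; lengths in mm; the calibration is good to about 2 mm. A picture is of the moment at which its call begins.
- hand_in(): hands the job in, once; it reports no verdict.
Trained networks look in the newest picture that a camera, given by its name, has taken for a name from the list of things; names that differ only in an ending like _2 or _b are one class to them, and where a whole thing is asked for, a point or a joint stands for the part that bears it (a point fixed in the world has none). Each returns a list of dicts, best first, with "confidence" (0 to 1); they miss things now and then, are a little off and sometimes report something else, mostly with a low value. They report only what shows in the picture. A call takes as long as a camera call.
- trace(camera, query): "region" (480x640 bool, what is visible of it) and "rect" ([left, top, width, height] in pixels, round what is visible of it).
- spot_point(camera, query): "centre" ([column, row] in pixels: a listed point, or the origin of a listed thing).
The state is a dict: "clock": time; "joint_pos": joint angles; "qvel": joint speeds; "joint_torque": joint torques, N m; "tool_pos": TCP position; "tcp_rot": TCP orientation; "force": force on the tool from outside, world axes, zero at the start; "ft_torque": the same for the moment, N m; "grip_width": finger opening in mm.
Only numpy, scipy, OpenCV 4.12 (cv2) and the standard library are available. Lean on these libraries where they do the work, as an engineer would, in place of code of your own. Each camera call takes 0.05 s, during which the arm holds its last target.

## Working session

There is one attempt and no reset: what is moved stays moved. The work goes in short steps, Python scripts to look and compute and a tool call to move; the robot and the scene stay as the last step left them, time stands still between calls to the robot, and variables do not carry over. Pictures are saved under pics/ and viewed, and the job is handed in when it is done.

Besides the shell and the picture viewer there is one more tool, called after "Emit:" by a JSON object that holds its "op" and its "data", one argument or row to a line. move_arm: Moves the arm, as the interface text tells. Its arguments: {"type":"object","properties":{"increments":{"type":"array"},"hand":{"type":"number"},"squeeze":{"type":"number"}},"required":["increments"]}

```bash
mkdir -p pics; ls; cat > h.py <<'E'
from plant import *
import numpy as np, cv2
from scipy.spatial.transform import Rotation as R
def cam(n,f=None):
    c=camera(n)
    if f: cv2.imwrite('pics/'+f,c['image'][:,:,::-1])
    return c
def Rt(c): return R.from_rotvec(np.ravel(c['rvec'])).as_matrix(), np.ravel(c['tvec'])
def ray(c,p):
    Rm,t=Rt(c); d=np.linalg.inv(c['K'])@np.array([p[0],p[1],1.]); return -Rm.T@t, Rm.T@d
def at_z(c,p,z):
    o,d=ray(c,p); return o+d*(z-o[2])/d[2]
def at_depth(c,p):
    o,d=ray(c,p); u,v=int(round(p[0])),int(round(p[1])); return o+d*c['depth'][v,u]
def tri(c1,p1,c2,p2):
    o1,d1=ray(c1,p1);o2,d2=ray(c2,p2)
    A=np.stack([d1,-d2],1); s=np.linalg.lstsq(A,o2-o1,rcond=None)[0]
    a=o1+s[0]*d1;b=o2+s[1]*d2; return (a+b)/2,np.linalg.norm(a-b)
def proj(c,P):
    Rm,t=Rt(c); q=c['K']@(Rm@np.asarray(P,float)+t); return q[:2]/q[2]
E
python3 - <<'E'
from h import *
s=sense(); print(s)
np.set_printoptions(precision=1,suppress=True)
cs={n:cam(n,n+'0.png') for n in('scene','top')}
for n,c in cs.items():
    print(n,ray(c,(320,240)),c['K'][0,0])
pts={}
for q in ['hood_edge','bar_hinge','bar_end','lever_pivot','lever_tip','carrier','hood','tile_left','tile_right','brush_pot','paint_bottle','phone','palette']:
    for n in cs:
        r=spot_point(n,q)[:2]
        print(q,n,[(np.round(x['centre'],1),round(x['confidence'],2)) for x in r])
        if r: pts[q,n]=r[0]['centre']
    if (q,'scene') in pts and (q,'top') in pts: print('   tri',*tri(cs['scene'],pts[q,'scene'],cs['top'],pts[q,'top']))
E
```

```text
pics
{'clock': 0.0, 'joint_pos': array([-1.25350923,  0.61595404, -0.01260607,  1.42491053,  0.00810466,
        1.10338431, -0.0404025 ]), 'qvel': array([ 0.00112483,  0.00048681, -0.0008511 ,  0.00113301, -0.00078328,
       -0.00113591,  0.00014816]), 'joint_torque': array([-7.95366541e-04, -4.69205725e+01,  2.58935066e-01, -1.71033382e+01,
        9.95114999e-03,  9.83176025e-03, -1.43082069e-06]), 'tool_pos': array([218.79462741, 611.15362375, 193.11183997]), 'tcp_rot': array([-0.5372061 , -3.0949146 ,  0.00404479]), 'force': array([ 0.02066006, -1.28657065, -0.84398592]), 'ft_torque': array([-0.00673562, -0.00468341, -0.00351138]), 'grip_width': 84.54693084655966}
scene (array([1499.1, -247.2,  719.9]), array([-0.8,  0.3, -0.6])) 470.9750739093171
top (array([ 344.1,   56.3, 1091.1]), array([ 0.2, -0. , -1. ])) 436.25794993443395
hood_edge scene [(array([361. , 259.4]), 0.67), (array([331.6, 216.3]), 0.57)]
hood_edge top [(array([295.6, 242.4]), 0.97), (array([325. , 271.6]), 0.63)]
   tri [583.5 143.4 -10.9] 75.2121636872306
bar_hinge scene [(array([371.4, 233.3]), 0.96)]
bar_
[... 776 characters left out ...]
0.4, 266.6]), 0.75)]
tile_right top [(array([292.6, 241.6]), 0.2)]
   tri [569.5  96.7 -23.5] 40.606404598842005
brush_pot scene [(array([465.4, 248.6]), 0.57)]
brush_pot top [(array([161. , 218.6]), 0.85)]
   tri [664.2 446.8   5. ] 1.9448889119832262
paint_bottle scene [(array([160.5, 292.9]), 0.66)]
paint_bottle top [(array([466.7, 227.3]), 0.82)]
   tri [ 561.6 -327.4    3.2] 8.50297210724732
phone scene [(array([174.3, 337.6]), 0.72), (array([331.8, 219.4]), 0.25)]
phone top [(array([448.7, 172.1]), 0.78)]
   tri [ 716.  -309.4   -3.7] 5.899188356580102
palette scene [(array([414.2, 206.6]), 0.86)]
palette top [(array([168.4, 311.7]), 0.67)]
   tri [424.6 430.6   8.8] 2.9830475199733186
```

View pics/scene0.png

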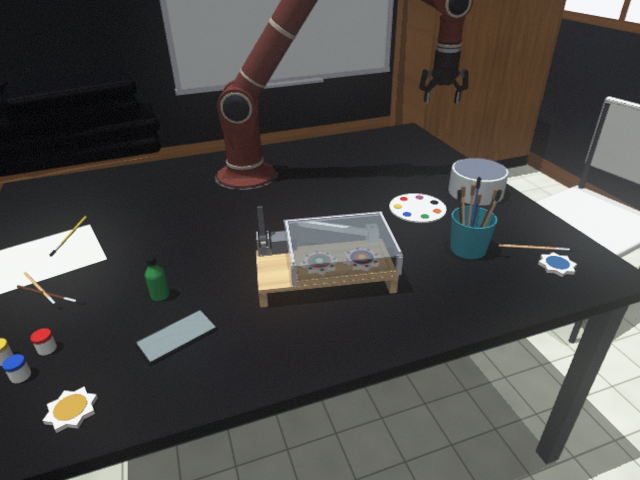

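View pics/top0.png

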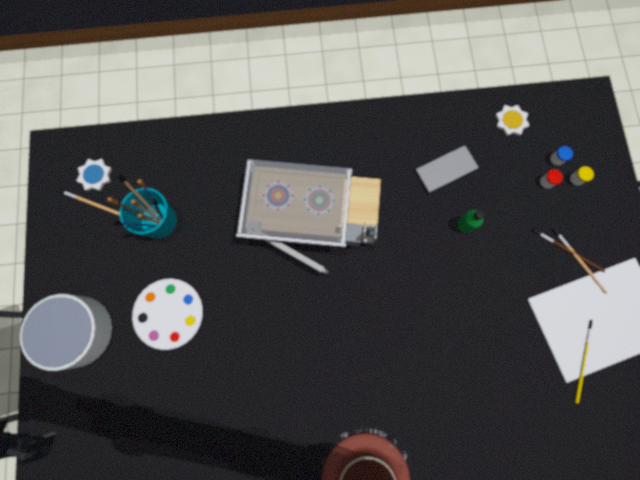

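The scene shows the carrier at centre, around (325,260), with its lever upright at (261,225). The top view shows the bar swung out, from (255,237) to (326,271), and the latch post and lever at (365,233). I'll enlarge both and fit the pose.

```bash
python3 - <<'E'
import cv2
a=cv2.imread('pics/top0.png')[150:290,225:395]; cv2.imwrite('pics/t0z.png',cv2.resize(a,None,fx=4.2,fy=4.2,interpolation=cv2.INTER_CUBIC))
a=cv2.imread('pics/scene0.png')[195:310,245:410]; cv2.imwrite('pics/s0z.png',cv2.resize(a,None,fx=4.8,fy=4.8,interpolation=cv2.INTER_CUBIC))
E
```

```text
(no output)
```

View pics/t0z.png

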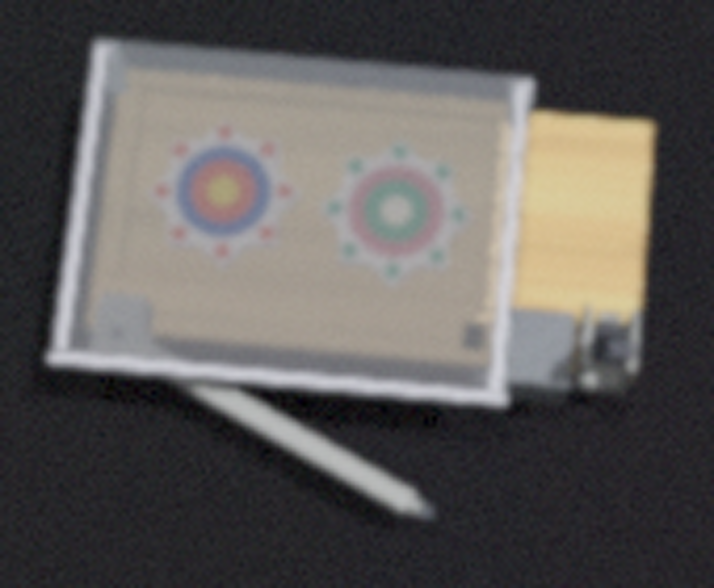

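View pics/s0z.png

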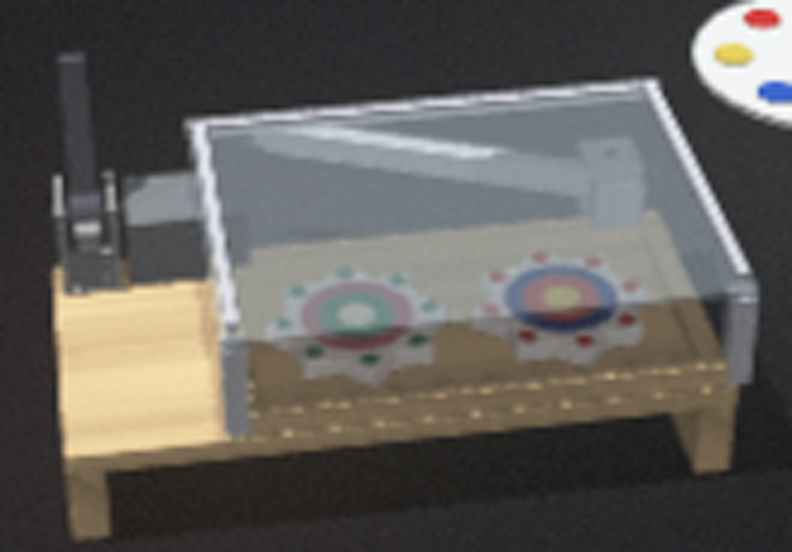

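```bash
cat > fit.py <<'E'
from h import *
from scipy.optimize import least_squares
np.set_printoptions(precision=2,suppress=True)
T=camera('top');S=camera('scene')
t=lambda u,v:(225+u/4.2,150+v/4.2)
s=lambda u,v:(245+u/4.8,195+v/4.8)
L=[(T,t(97,40),(85,140,117)),(T,t(533,78),(85,-110,117)),(T,t(47,362),(-104,140,117)),(T,t(507,405),(-104,-110,117)),
(S,s(232,332),(85,-110,117)),(S,s(190,120),(-104,-110,117)),(S,s(655,80),(-104,140,117)),(S,s(752,270),(85,140,117))]
D=[(T,t(655,118),(85,None,55)),(S,s(65,460),(85,None,55)),(S,s(53,268),(-70,None,55))]
def W(p,P):
    c,s_=np.cos(p[2]),np.sin(p[2]); return np.array([p[0]+c*P[0]-s_*P[1],p[1]+s_*P[0]+c*P[1],P[2]])
def bar(p,r,z=68):
    # shut along -y; opens towards -x
    return W(p,(-79-r*np.sin(p[4]),110-r*np.cos(p[4]),z))
def lev(p,r): a=p[5]+.14; return W(p,(-60+r*np.cos(a),-165,92+r*np.sin(a)))
B=[(T,t(428,508),68)]
def res(p):
    o=[]
    for c,u,P in L: o.append(proj(c,W(p,P))-u)
    for c,u,P in D: o.append(proj(c,W(p,(P[0],p[3],P[2])))-u)
    o.append(proj(T,bar(p,200,70))-t(428,510))
    o.append(proj(S,lev(p,82))-s(72,58))
    o.append(proj(T,lev(p,82))-t(612,345))
    return np.ravel(o)
if __name__=='__main__':
    f=least_squares(res,[650,80,-.05,-170,.5,1.5],loss='soft_l1')
    p=f.x;print(p, f.cost);print(res(p).reshape(-1,2))
    print('hinge',W(p,(-79,110,68)),'bend',bar(p,200),'piv',W(p,(-60,-165,92)),'tip',lev(p,82))
    np.save('p.npy',p)
    for c,n,z in((T,'top',t),(S,'scene',s)):
        im=cv2.resize(c['image'][:,:,::-1],None,fx=1,fy=1).copy()
        o,k=((225,150),4.2) if n=='top' else ((245,195),4.8)
        h,w=(140,170) if n=='top' else (115,165)
        im=cv2.resize(im[o[1]:o[1]+h,o[0]:o[0]+w],None,fx=k,fy=k,interpolation=cv2.INTER_CUBIC)
        def ln(A,Bp,col):
            a=(proj(c,A)-o)*k;b=(proj(c,Bp)-o)*k; cv2.line(im,tuple(int(x) for x in a),tuple(int(x) for x in b),col,1)
        H=[(85,140),(85,-110),(-104,-110),(-104,140)]
        for i in range(4): ln(W(p,H[i]+(117,)),W(p,H[(i+1)%4]+(117,)),(0,0,255))
        H=[(85,p[3]+320),(85,p[3]),(-70,p[3]),(-70,p[3]+320)]
        for i in range(4): ln(W(p,H[i]+(55,)),W(p,H[(i+1)%4]+(55,)),(0,255,0))
        ln(bar(p,0,76),bar(p,200,76),(255,0,255)); ln(lev(p,0),lev(p,82),(255,255,0))
        H=[(-44,-106),(-44,-146),(-88,-146),(-88,-106)]
        for i in range(4): ln(W(p,H[i]+(94,)),W(p,H[(i+1)%4]+(94,)),(0,255,255))
        cv2.imwrite(f'pics/fit_{n}.png',im)
E
python3 fit.py
```

```text
[ 647.84   80.33   -0.19 -182.25    0.42    1.68] 17.406297435087254
[[-2.32 -0.95]
 [-1.1  -1.42]
 [-0.69 -0.06]
 [-1.05 -1.01]
 [-3.86 -0.29]
 [-2.77 -1.14]
 [-1.39 -1.82]
 [ 0.62  0.96]
 [-2.78  0.43]
 [-0.42 -0.91]
 [-0.76 -0.78]
 [-0.68 -0.33]
 [-1.95 -0.72]
 [ 1.33 -0.09]]
hinge [590.89 203.2   68.  ] bend [477.07  38.75  68.  ] piv [557.93 -70.47  92.  ] tip [538.07 -66.68 171.47]
```

View pics/fit_top.png

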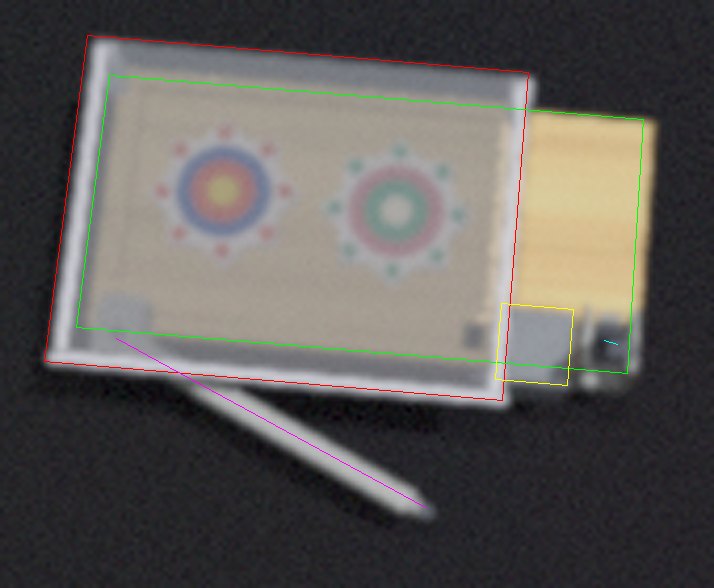

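View pics/fit_scene.png

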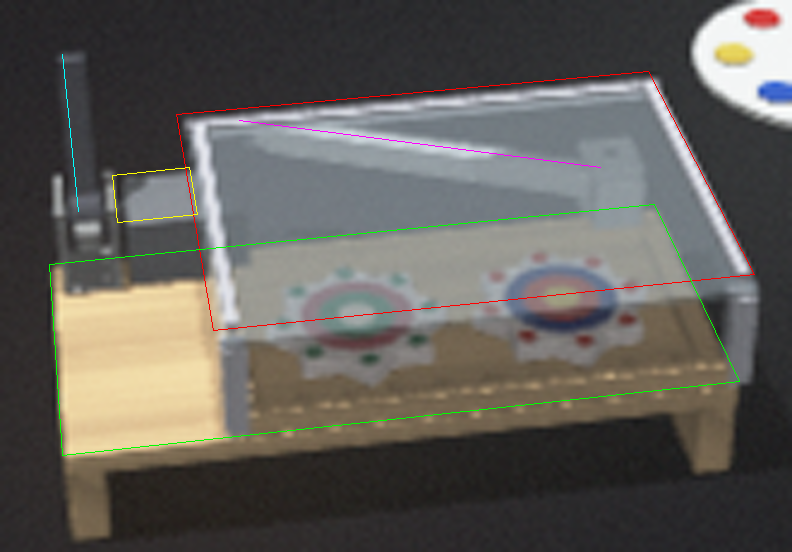

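```bash
cat > fit2.py <<'E'
from fit import *
np.set_printoptions(precision=2,suppress=True,linewidth=150)
def items(p):
    o=[]
    for c,u,P in L: o.append((c,W(p,P),u))
    for c,u,P in D: o.append((c,W(p,(P[0],p[3],P[2])),u))
    o.append((T,bar(p,200,70),t(428,510)))
    o.append((S,lev(p,82),s(72,58)));o.append((T,lev(p,82),t(612,345)))
    return o
def r2(p,sh):
    o=[]
    for c,X,u in items(p):
        k=6 if c is T else 9
        o.append(proj(c,X+(p[k:k+3] if sh else 0))-u)
    o=np.ravel(o)
    return np.r_[o,p[6:12]/2]
for which in 'both','T','S','shift':
    def f(p):
        r=r2(p,which=='shift')
        m=[True if which in('both','shift') else (c is (T if which=='T' else S)) for c,_,_ in items(p)]
        return np.r_[r[:-6][np.repeat(m,2)],r[-6:], (p[:6]-[650,80,-.1,-180,.5,1.5])*1e-3]
    q=least_squares(f,[650,80,-.1,-180,.5,1.5]+[0]*6)
    p=q.x; print(which,p,q.cost); print(f(p)[:-12].reshape(-1,2).T)
    if which=='shift': np.save('p.npy',p)
# depth checks
p=np.load('p.npy')
for c,n in((T,'top'),(S,'scene')):
    for P in [(20,-150,55),(-66,-126,94),(-75,-126,94)]:
        u=proj(c,W(p,P)); print(n,P,W(p,P),at_depth(c,u))
E
python3 fit2.py
```

```text
both [ 648.12   81.19   -0.19 -184.35    0.41    1.68    0.      0.      0.      0.      0.      0.  ] 28.329486729924703
[[-2.64 -1.44 -1.12 -1.5  -3.5  -2.36 -0.97  1.   -2.26 -1.02 -1.21 -1.04 -1.53  0.87]
 [-1.09 -1.44 -0.22 -1.04 -0.34 -1.18 -1.8   1.    0.51 -0.87 -0.76 -0.57 -0.76 -0.14]]
T [ 646.46   78.57   -0.19 -186.53    0.41    1.66    0.      0.      0.      0.      0.      0.  ] 4.687109056066179
[[-1.29 -0.11 -0.1  -0.5  -0.13 -0.09  2.03]
 [-0.79 -0.67  0.07 -0.25  1.45 -0.05  0.19]]
S [ 650.48   84.09   -0.18 -185.35    0.5     1.64    0.      0.      0.      0.      0.      0.  ] 8.46721186012537
[[-1.63 -1.17  0.18  2.79  0.3  -0.39 -0.21]
 [ 0.14 -0.79 -1.7   1.09 -0.21 -0.2   0.02]]
shift [ 647.36   81.74   -0.19 -185.86    0.41    1.67   -0.62   -2.65   -0.85    0.62    2.65   -2.21] 15.099864044885837
[[-1.62 -0.49 -0.12 -0.56 -2.06 -1.05  0.14  2.18 -0.77 -0.24 -0.47 -0.12 -0.1   1.88]
 [-0.54 -0.81  0.3  -0.44  0.12 -0.7  -1.28  1.52  1.17 -0.42 -0.29 -0.07 -0.14  0.13]]
top (20, -150, 55) [638.55 -69.33  55.  ] [638.07 -69.13  56.69]
top (-66, -126, 94) [558.66 -29.46  94.  ] [558.77 -29.5   93.51]
top (-75, -126, 94) [549.83 -27.75  94.  ] [549.78 -27.73  94.22]
scene (20, -150, 55) [638.55 -69.33  55.  ] [637.64 -69.14  54.29]
scene (-66, -126, 94) [558.66 -29.46  94.  ] [554.89 -28.58  91.49]
scene (-75, -126, 94) [549.83 -27.75  94.  ] [546.43 -26.96  91.76]
```

```bash
cat >> h.py <<'E'
def W(p,P):
    c,s_=np.cos(p[2]),np.sin(p[2]); return np.array([p[0]+c*P[0]-s_*P[1],p[1]+s_*P[0]+c*P[1],P[2]])
p=np.load('p.npy')
def target(P,tdeg,sg):
    """carrier-frame TCP, tilt leaning back; sg: sign of tool y vs carrier y"""
    t=np.radians(tdeg); z=np.array([np.sin(t),0,-np.cos(t)]); y=np.array([0,sg,0.]); x=np.cross(y,z)
    Rc=R.from_euler('z',p[2])
    return W(p,P), (Rc*R.from_matrix(np.stack([x,y,z],1)))
def inc(s,P,Rt_):
    R0=R.from_rotvec(s['tcp_rot']); return R0.inv().apply(P-s['tool_pos'])/1000, np.degrees((R0.inv()*Rt_).as_rotvec())
def carr(P):
    c,s_=np.cos(p[2]),np.sin(p[2]); d=np.asarray(P)-[p[0],p[1],0]; return np.array([c*d[0]+s_*d[1],-s_*d[0]+c*d[1],d[2]])
E
python3 - <<'E'
from h import *
np.set_printoptions(precision=3,suppress=True,linewidth=150)
import plant; print([n for n in dir(plant) if not n.startswith('_')])
s=sense(); print(R.from_rotvec(s['tcp_rot']).as_matrix()); print(p)
T=camera('top'); 
for u in [(65,330),(30,330),(100,330),(65,365),(65,298),(105,345)]: print(u,at_depth(T,u))
print('bar q from nets', carr(at_z(T,(325.4,272.4),68)))
for sg in (1,-1):
    for P,t in [((-200,-20,120),45),((-92,-20,58),45),((-100,-165,160),45)]:
        a=target(P,t,sg); print(sg,a[0],*inc(s,*a))
E
```

```text
['MotionError', 'camera', 'grip_point_offset', 'hand_in', 'sense', 'spot_point', 'trace']
[[-0.941  0.337 -0.   ]
 [ 0.337  0.941 -0.   ]
 [ 0.    -0.    -1.   ]]
[ 647.364   81.741   -0.191 -185.86     0.413    1.668   -0.624   -2.653   -0.852    0.624    2.653   -2.214]
(65, 330) [402.548 639.279  84.013]
(30, 330) [410.372 715.479  87.699]
(100, 330) [395.608 571.933  61.514]
(65, 365) [326.029 637.107  84.86 ]
(65, 298) [474.588 640.083  85.364]
(105, 345) [361.41  583.443  14.345]
bar q from nets [-162.022  -72.836   68.   ]
1 [447.2   100.035 120.   ] [-0.387 -0.405  0.074] [ -3.443 -44.912  -8.308]
1 [553.24   79.552  58.   ] [-0.494 -0.389  0.136] [ -3.443 -44.912  -8.308]
1 [517.885 -61.299 160.   ] [-0.508 -0.533  0.034] [ -3.443 -44.912  -8.308]
-1 [447.2   100.035 120.   ] [-0.387 -0.405  0.074] [-65.758   5.041 158.75 ]
-1 [553.24   79.552  58.   ] [-0.494 -0.389  0.136] [-65.758   5.041 158.75 ]
-1 [517.885 -61.299 160.   ] [-0.508 -0.533  0.034] [-65.758   5.041 158.75 ]
```

```bash
cat > go.py <<'E'
import sys
from h import *
np.set_printoptions(precision=4,suppress=True,linewidth=150)
s=sense()
print('t',round(s['clock'],2),'carr',carr(s['tool_pos']),'F',s['force'],'Fcar',R.from_euler('z',-p[2]).apply(s['force']),'z',R.from_euler('z',-p[2]).apply(R.from_rotvec(s['tcp_rot']).apply([0,0,1])),'j',s['joint_pos'],'w',s['grip_width'])
a=sys.argv[1:]
while len(a)>=4:
    v=[float(k) for k in a[:4]]; a=a[4:]
    q=target(v[:3],v[3],1); print(v,*inc(s,*q))
E
python3 go.py -185 -20 150 45
```

```text
t 1.65 carr [-521.0962  439.3597  194.3267] F [ 0.2215 -0.3037  0.4673] Fcar [ 0.2751 -0.2562  0.4673] z [-0.  0. -1.] j [-1.2535  0.6149 -0.0126  1.4234  0.0081  1.1034 -0.0404] w 85.42097200178902
[-185.0, -20.0, 150.0, 45.0] [-0.4021 -0.4028  0.0443] [ -3.4385 -44.9126  -8.3044]
```

Emit:
{"op": "move_arm", "data": {
  "increments": [
    {"x":-0.04,"y":-0.04,"z":0.0,"wx":-0.5,"wy":-6.5,"wz":-1.2},
    {"x":-0.08,"y":-0.08,"z":0.0,"wx":-1,"wy":-13,"wz":-2.4},
    {"x":-0.12,"y":-0.12,"z":0.0,"wx":-1.5,"wy":-19.5,"wz":-3.6},
    {"x":-0.16,"y":-0.16,"z":0.0,"wx":-2,"wy":-26,"wz":-4.8},
    {"x":-0.19,"y":-0.19,"z":0.0,"wx":-2.5,"wy":-32.5,"wz":-6},
    {"x":-0.22,"y":-0.22,"z":0.0,"wx":-3,"wy":-39,"wz":-7.2},
    {"x":-0.25,"y":-0.25,"z":0.0,"wx":-3.4,"wy":-45,"wz":-8.3},
    {"x":-0.28,"y":-0.28,"z":0.0,"wx":-3.4,"wy":-45,"wz":-8.3}
  ],
  "hand": -1
}}

```text
clock: 2.32
tool_pos: [356.6, 314.5, 191.9]
tcp_rot: [0.207, 2.349, -0.093]
force: [1.8, 1.7, 0.2]
grip_width: -0.1
```

```bash
python3 go.py -185 -20 150 45 -185 -20 58 45
```

```text
t 2.32 carr [-329.6783  173.4267  191.8649] F [1.8176 1.6942 0.224 ] Fcar [1.4633 2.0082 0.224 ] z [ 0.7074  0.0055 -0.7068] j [-1.6936  0.4278  0.5278  2.2934  1.1059  0.6384 -0.7949] w -0.06474970407079822
[-185.0, -20.0, 150.0, 45.0] [-0.0702 -0.195   0.1309] [0.3163 0.0227 0.717 ]
[-185.0, -20.0, 58.0, 45.0] [-0.0051 -0.1946  0.1959] [0.3163 0.0227 0.717 ]
```

Emit:
{"op": "move_arm", "data": {
  "increments": [
    {"x":-0.014,"y":-0.032,"z":0.022},
    {"x":-0.026,"y":-0.065,"z":0.044},
    {"x":-0.04,"y":-0.098,"z":0.066},
    {"x":-0.052,"y":-0.13,"z":0.088},
    {"x":-0.064,"y":-0.163,"z":0.11},
    {"x":-0.07,"y":-0.195,"z":0.131,"wz":0.7},
    {"x":-0.07,"y":-0.195,"z":0.131,"wz":0.7},
    {"x":-0.07,"y":-0.195,"z":0.131,"wz":0.7}
  ]
}}

```text
validation failed for argument at $.in...
```

```bash
python3 go.py -185 -20 58 45; python3 - <<'E'
from h import *
for n in('top','scene'):
    c=cam(n,n+'1.png')
    a=c['image'][150:300,225:395,::-1] if n=='top' else c['image'][140:310,225:410,::-1]
    cv2.imwrite(f'pics/{n}1z.png',cv2.resize(a,None,fx=4,fy=4,interpolation=cv2.INTER_CUBIC))
E
```

```text
t 2.32 carr [-329.6783  173.4267  191.8649] F [1.8176 1.6942 0.224 ] Fcar [1.4633 2.0082 0.224 ] z [ 0.7074  0.0055 -0.7068] j [-1.6936  0.4278  0.5278  2.2934  1.1059  0.6384 -0.7949] w -0.06474970407079822
[-185.0, -20.0, 58.0, 45.0] [-0.0051 -0.1946  0.1959] [0.3163 0.0227 0.717 ]
```

View pics/top1z.png

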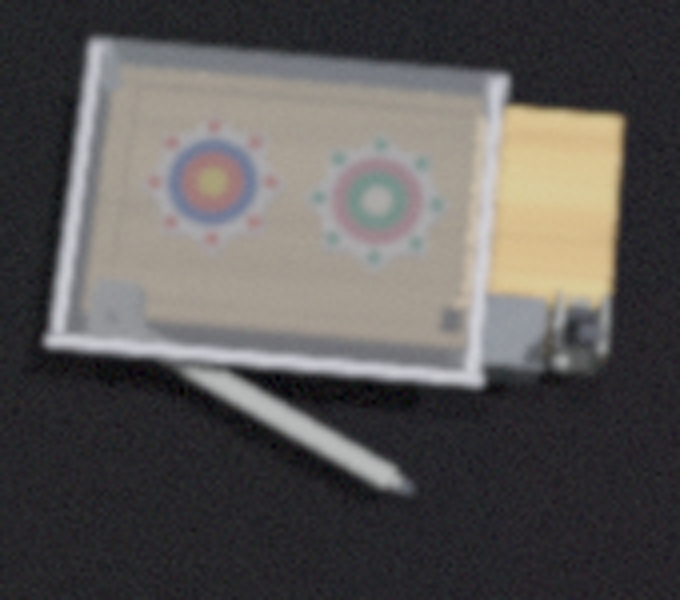

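View pics/scene1z.png

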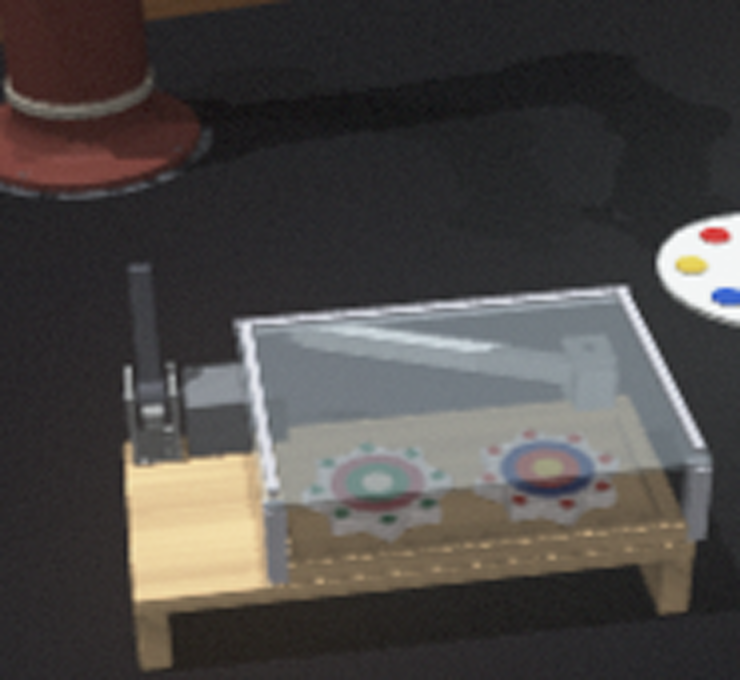

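The move was refused, possibly because some keys were left out of the rows. The pictures are unchanged: bar open, with its end at about (405,488) in the enlarged top view. I'll resend with all six keys.

Emit:
{"op": "move_arm", "data": {
  "increments": [
    {"x":-0.014,"y":-0.032,"z":0.022,"wx":0,"wy":0,"wz":0},
    {"x":-0.026,"y":-0.065,"z":0.044,"wx":0,"wy":0,"wz":0},
    {"x":-0.04,"y":-0.098,"z":0.066,"wx":0,"wy":0,"wz":0},
    {"x":-0.052,"y":-0.13,"z":0.088,"wx":0,"wy":0,"wz":0.5},
    {"x":-0.064,"y":-0.163,"z":0.11,"wx":0,"wy":0,"wz":0.7},
    {"x":-0.07,"y":-0.195,"z":0.13,"wx":0,"wy":0,"wz":0.7},
    {"x":-0.07,"y":-0.195,"z":0.13,"wx":0,"wy":0,"wz":0.7},
    {"x":-0.07,"y":-0.195,"z":0.13,"wx":0,"wy":0,"wz":0.7}
  ]
}}

```text
clock: 3.08
tool_pos: [406.5, 208.5, 124.5]
tcp_rot: [0.088, 2.362, -0.333]
force: [-0.1, 0.1, -1.9]
grip_width: -0.3
```

```bash
python3 go.py -185 -20 58 45; python3 - <<'E'
from h import *
for n in('top','scene'):
    c=cam(n,n+'2.png')
    a=c['image'][150:300,225:395,::-1] if n=='top' else c['image'][140:310,225:410,::-1]
    cv2.imwrite(f'pics/{n}2z.png',cv2.resize(a,None,fx=4,fy=4,interpolation=cv2.INTER_CUBIC))
E
```

```text
t 3.08 carr [-260.4898   78.7812  124.5104] F [-0.136   0.0688 -1.8534] Fcar [-0.1466  0.0417 -1.8534] z [ 0.7068 -0.1325 -0.6949] j [-0.6512  0.6096 -0.6507  2.4142  1.4641  1.1697 -1.0353] w -0.332253899430049
[-185.0, -20.0, 58.0, 45.0] [ 0.0091 -0.0843  0.1127] [-7.6364 -0.1697  9.8015]
```

View pics/top2z.png

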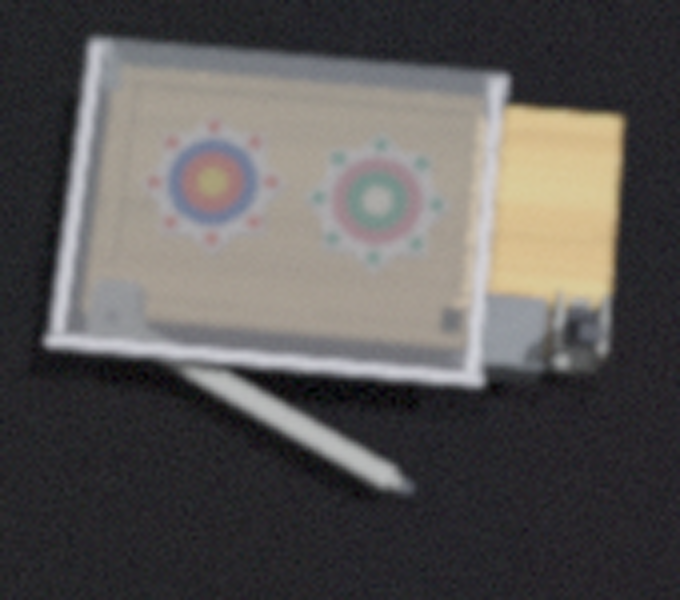

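View pics/scene2z.png

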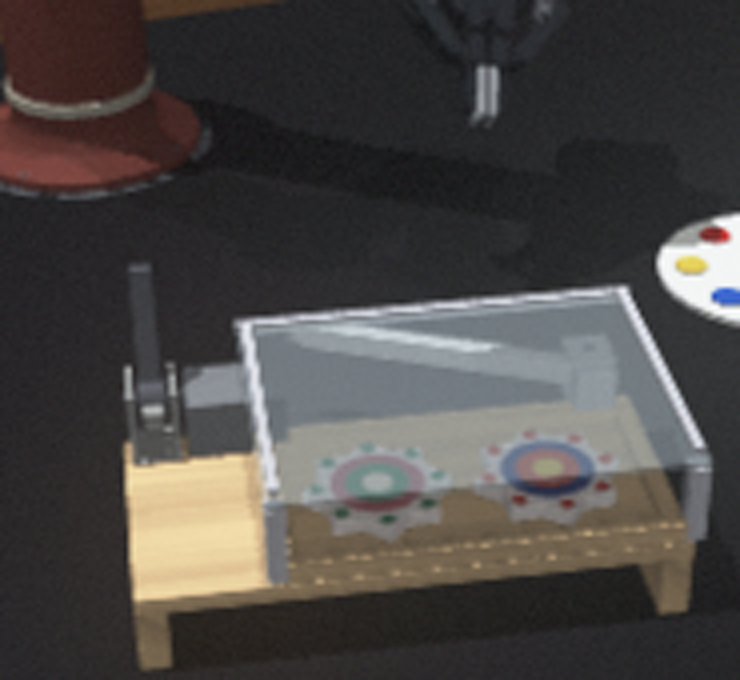

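The TCP is at (406,208,125) with joint 4 near its limit, because the arm is too close to its base at 45° tilt. I'll use less tilt for the first part and tilt further in.

```bash
python3 go.py -185 -10 150 20
```

```text
t 3.18 carr [-260.0365   76.128   122.2113] F [ 1.0627 -0.6665  0.0729] Fcar [ 1.1698 -0.4528  0.0729] z [ 0.7019 -0.1376 -0.6989] j [-0.6449  0.6123 -0.6507  2.4153  1.4636  1.1655 -1.0351] w 0.08339875773441904
[-185.0, -10.0, 150.0, 20.0] [-0.058  -0.0918  0.0451] [-9.881  24.3533  7.7977]
```

Emit:
{"op": "move_arm", "data": {
  "increments": [
    {"x":-0.02,"y":-0.005,"z":-0.01,"wx":-2,"wy":5,"wz":1.6},
    {"x":-0.03,"y":-0.02,"z":-0.01,"wx":-4,"wy":10,"wz":3.2},
    {"x":-0.04,"y":-0.04,"z":0.0,"wx":-6,"wy":15,"wz":4.8},
    {"x":-0.05,"y":-0.06,"z":0.02,"wx":-8,"wy":20,"wz":6.4},
    {"x":-0.058,"y":-0.08,"z":0.04,"wx":-9.9,"wy":24,"wz":7.8},
    {"x":-0.058,"y":-0.092,"z":0.045,"wx":-9.9,"wy":24,"wz":7.8},
    {"x":-0.058,"y":-0.092,"z":0.045,"wx":-9.9,"wy":24,"wz":7.8}
  ]
}}

```text
clock: 3.77
tool_pos: [468.0, 99.1, 153.9]
tcp_rot: [0.281, 2.763, -0.057]
force: [-1.1, 0.1, -0.3]
grip_width: -0.1
```

```bash
python3 go.py -185 -10 150 20 -185 -20 58 20 -185 -20 58 30
```

```text
t 3.77 carr [-179.4185  -17.0206  153.9462] F [-1.1424  0.1183 -0.3154] Fcar [-1.1441 -0.1005 -0.3154] z [ 0.358  -0.008  -0.9337] j [ 0.137   0.3632 -0.7089  2.236   1.0084  0.5664  0.004 ] w -0.07945142591140815
[-185.0, -10.0, 150.0, 20.0] [0.0067 0.007  0.0016] [-0.4545  0.9781 -0.6156]
[-185.0, -20.0, 58.0, 20.0] [ 0.0395 -0.0027  0.0876] [-0.4545  0.9781 -0.6156]
[-185.0, -20.0, 58.0, 30.0] [ 0.0395 -0.0027  0.0876] [-0.5069 -9.0218 -0.5742]
```

Emit:
{"op": "move_arm", "data": {
  "increments": [
    {"x":0.012,"y":-0.002,"z":0.03,"wx":-0.4,"wy":0,"wz":-0.6},
    {"x":0.024,"y":-0.002,"z":0.06,"wx":-0.4,"wy":0,"wz":-0.6},
    {"x":0.034,"y":-0.002,"z":0.085,"wx":-0.4,"wy":0,"wz":-0.6},
    {"x":0.034,"y":-0.002,"z":0.085,"wx":-0.4,"wy":0,"wz":-0.6},
    {"x":0.034,"y":-0.002,"z":0.085,"wx":-0.4,"wy":0,"wz":-0.6}
  ]
}}

```text
clock: 4.18
tool_pos: [460.8, 107.2, 60.1]
tcp_rot: [0.236, 2.773, -0.044]
force: [0.4, 0.7, -0.1]
grip_width: 0.2
```

```bash
python3 go.py -170 -20 62 20 -150 -20 60 30 -130 -20 58 40 -120 -20 58 45; python3 - <<'E'
from h import *
for n in('top','scene'):
    c=cam(n,n+'3.png')
    a=c['image'][150:300,225:395,::-1] if n=='top' else c['image'][140:310,225:410,::-1]
    cv2.imwrite(f'pics/{n}3z.png',cv2.resize(a,None,fx=4,fy=4,interpolation=cv2.INTER_CUBIC))
E
```

```text
t 4.18 carr [-187.9692  -10.3325   60.1028] F [ 0.4394  0.7448 -0.0739] Fcar [ 0.2902  0.8146 -0.0739] z [ 0.3521  0.0069 -0.9359] j [-0.0474  0.5433 -0.5239  2.3568  1.591   0.4729 -0.5852] w 0.20915451899349907
[-170.0, -20.0, 62.0, 20.0] [-0.0173 -0.01    0.0045] [0.3916 0.6205 1.1336]
[-150.0, -20.0, 60.0, 30.0] [-0.0353 -0.0105  0.0134] [ 0.4894 -9.3791  1.0964]
[-130.0, -20.0, 58.0, 40.0] [-0.0533 -0.0109  0.0223] [  0.5853 -19.3788   1.0534]
[-120.0, -20.0, 58.0, 45.0] [-0.0627 -0.0111  0.0258] [  0.6324 -24.3786   1.0297]
```

View pics/top3z.png

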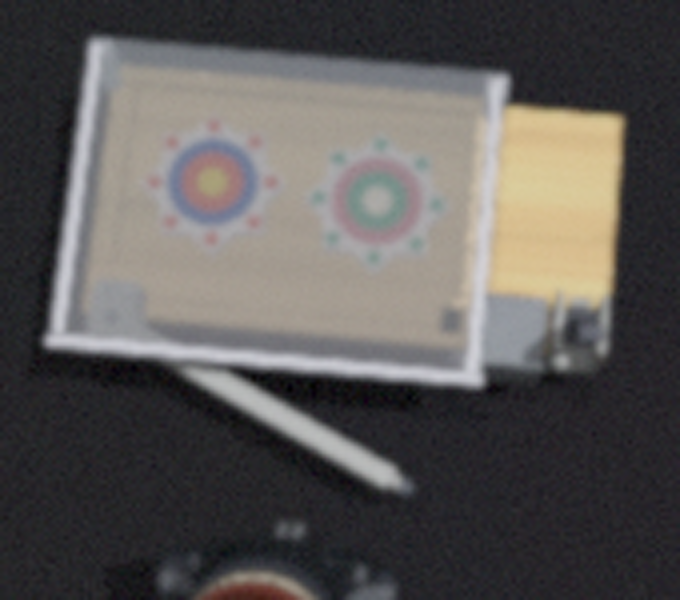

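View pics/scene3z.png

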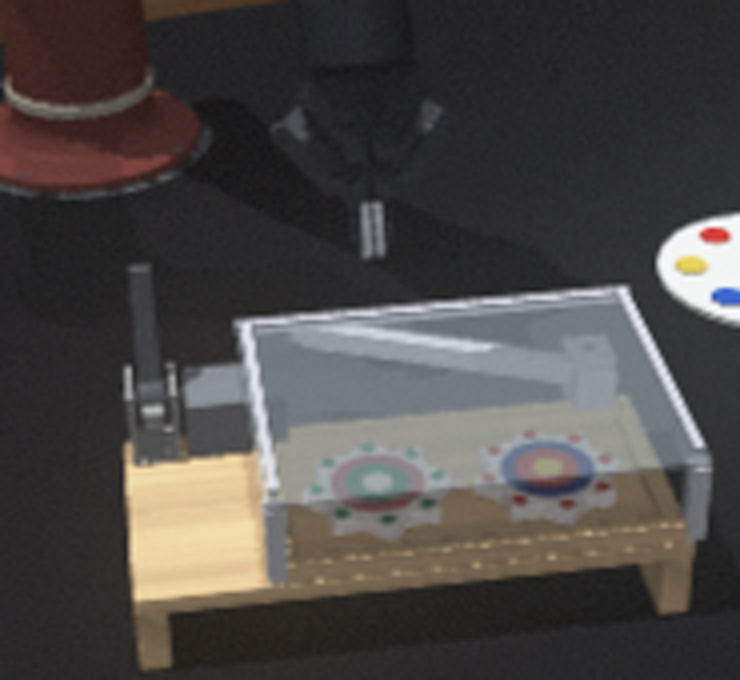

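Emit:
{"op": "move_arm", "data": {
  "increments": [
    {"x":-0.007,"y":-0.003,"z":0.003,"wx":0.1,"wy":-2,"wz":0.3},
    {"x":-0.014,"y":-0.006,"z":0.005,"wx":0.2,"wy":-4,"wz":0.6},
    {"x":-0.021,"y":-0.01,"z":0.008,"wx":0.3,"wy":-6,"wz":0.9},
    {"x":-0.028,"y":-0.01,"z":0.011,"wx":0.4,"wy":-8,"wz":1.1},
    {"x":-0.035,"y":-0.01,"z":0.013,"wx":0.5,"wy":-9.4,"wz":1.1},
    {"x":-0.035,"y":-0.01,"z":0.013,"wx":0.5,"wy":-9.4,"wz":1.1}
  ]
}}

```text
clock: 4.78
tool_pos: [497.9, 91.0, 62.7]
tcp_rot: [0.253, 2.602, -0.064]
force: [-0.5, 0.6, 0.5]
grip_width: 0.1
```

```bash
python3 go.py -140 -20 58 35 -120 -20 58 45; python3 - <<'E'
from h import *
for n in('top','scene'):
    c=cam(n,n+'4.png')
    a=c['image'][150:300,225:395,::-1] if n=='top' else c['image'][140:310,225:410,::-1]
    cv2.imwrite(f'pics/{n}4z.png',cv2.resize(a,None,fx=4,fy=4,interpolation=cv2.INTER_CUBIC))
E
```

```text
t 4.78 carr [-148.5209  -19.2445   62.6677] F [-0.5307  0.5689  0.4584] Fcar [-0.6289  0.4579  0.4584] z [ 0.5042  0.0014 -0.8636] j [-0.0186  0.6068 -0.5839  2.4112  1.9475  0.6753 -0.9499] w 0.14319684932987609
[-140.0, -20.0, 58.0, 35.0] [-0.005  -0.0008  0.0083] [ 0.0728 -4.7199 -0.198 ]
[-120.0, -20.0, 58.0, 45.0] [-0.0223 -0.0007  0.0184] [  0.0554 -14.7199  -0.2041]
```

View pics/top4z.png

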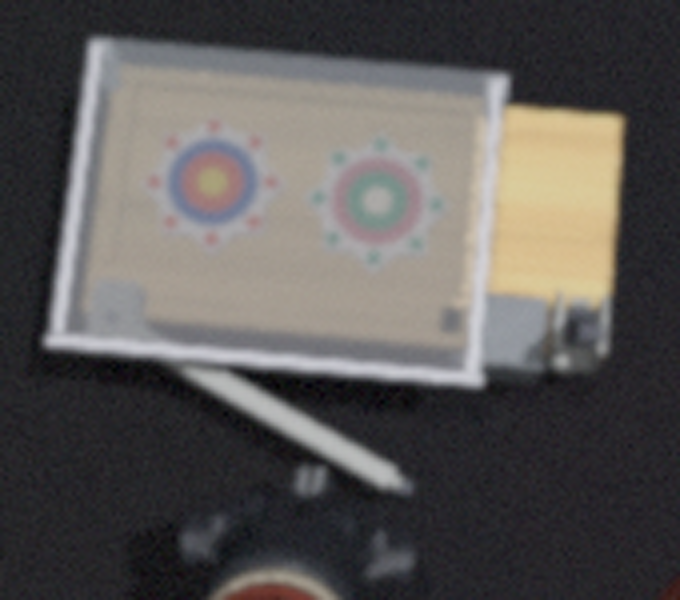

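View pics/scene4z.png

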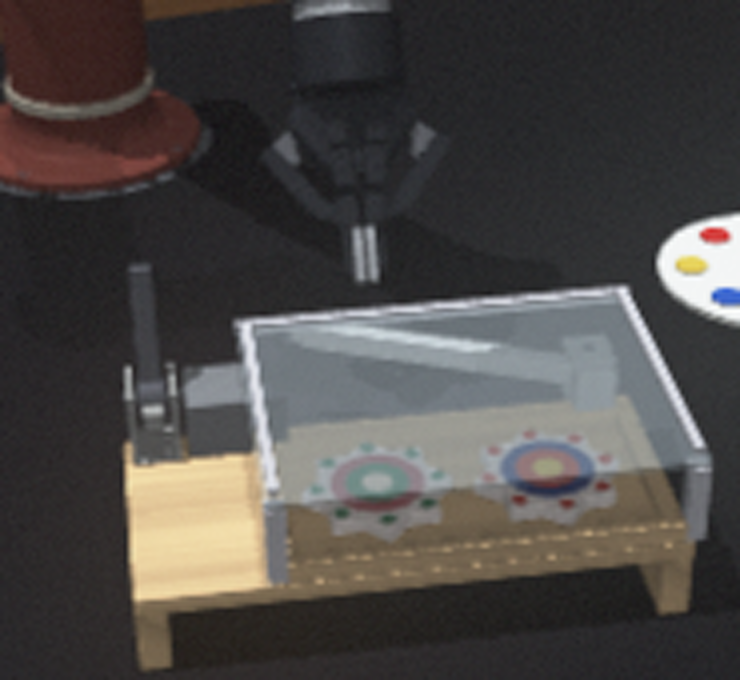

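```bash
python3 - <<'E'
from h import *
s=sense();T=camera('top');S=camera('scene')
R0=R.from_rotvec(s['tcp_rot'])
for d in [(0,0,0),(-11,0,0),(11,0,0),(0,0,-30)]:
    P=s['tool_pos']+R0.apply(d); a=proj(T,P);b=proj(S,P)
    print(d,carr(P),(a-[225,150])*4,(b-[225,140])*4)
q=p[4]
for r in (120,140,160,200):
    P=W(p,(-79-r*np.sin(q),110-r*np.cos(q),76)); print(r,carr(P),(proj(T,P)-[225,150])*4,(proj(S,P)-[225,140])*4)
E
```

```text
(0, 0, 0) [-149.06872512  -19.24339546   62.5906119 ] [313.65110327 461.21453616] [365.49479565 337.73141392]
(-11, 0, 0) [-139.56185248  -19.28091133   68.12396216] [314.85169645 444.01624291] [367.39913621 338.11449478]
(11, 0, 0) [-158.57559776  -19.2058796    57.05726163] [312.4584085 478.2996859] [363.62354974 337.35499045]
(0, 0, -30) [-164.15989786  -19.29496276   88.51847039] [309.04273325 480.58361346] [361.37783328 292.45310828]
120 [-1.27197288e+02  1.04497712e-01  7.60000000e+01] [283.563182   418.41114734] [399.5533176  334.97569613]
140 [-135.23016941  -18.21141934   76.        ] [313.14100447 434.54583859] [369.78771298 331.1496024 ]
160 [-143.26305075  -36.52733638   76.        ] [342.83617875 450.74454521] [340.23949059 327.35145115]
200 [-159.32881344  -73.15917048   76.        ] [402.58138748 483.33553453] [281.78573613 319.83776056]
```

```bash
python3 - <<'E'
from h import *
T=camera('top')
np.set_printoptions(precision=0,suppress=True,linewidth=170)
for v in range(256,276,2):
    print(v,[tuple(carr(at_depth(T,(u,v))).round().astype(int)) for u in (299,301,303,305)])
S=camera('scene')
for v in range(200,232,3):
    print(v,[tuple(carr(at_depth(S,(u,v))).round().astype(int)) for u in (315,317,319)])
a=S['image'][170:250,270:370,::-1]; a=np.clip(a.astype(float)*3,0,255).astype(np.uint8)
cv2.imwrite('pics/s4b.png',cv2.resize(a,None,fx=7,fy=7,interpolation=cv2.INTER_CUBIC))
E
```

```text
256 [(np.int64(-130), np.int64(-8), np.int64(77)), (np.int64(-130), np.int64(-12), np.int64(77)), (np.int64(-129), np.int64(-17), np.int64(76)), (np.int64(-116), np.int64(-17), np.int64(0))]
258 [(np.int64(-134), np.int64(-8), np.int64(72)), (np.int64(-135), np.int64(-13), np.int64(79)), (np.int64(-134), np.int64(-17), np.int64(75)), (np.int64(-133), np.int64(-22), np.int64(76))]
260 [(np.int64(-127), np.int64(-3), np.int64(-3)), (np.int64(-138), np.int64(-13), np.int64(72)), (np.int64(-139), np.int64(-18), np.int64(77)), (np.int64(-139), np.int64(-23), np.int64(79))]
262 [(np.int64(-133), np.int64(-4), np.int64(3)), (np.int64(-133), np.int64(-9), np.int64(1)), (np.int64(-132), np.int64(-14), np.int64(0)), (np.int64(-143), np.int64(-23), np.int64(75))]
264 [(np.int64(-138), np.int64(-4), np.int64(-1)), (np.int64(-137), np.int64(-9), np.int64(-3)), (np.int64(-137), np.int64(-14), np.int64(0)), (np.int64(-137), np.int64(-19), np.int64(0))]
266 [(np.int64(-143), np.int64(-5), np.int64(1)), (np.int64(-142), np.int64(-9), np.int64(-4)), (np.int64(-142), np.int64(-15), np.int64(1)), (np.in
[... 1730 characters left out ...]
-29), np.int64(112)), (np.int64(-102), np.int64(-24), np.int64(111)), (np.int64(-99), np.int64(-19), np.int64(112))]
221 [(np.int64(-92), np.int64(-30), np.int64(109)), (np.int64(-88), np.int64(-26), np.int64(111)), (np.int64(-91), np.int64(-20), np.int64(108))]
224 [(np.int64(-72), np.int64(-33), np.int64(113)), (np.int64(-72), np.int64(-28), np.int64(112)), (np.int64(-71), np.int64(-23), np.int64(112))]
227 [(np.int64(-66), np.int64(-34), np.int64(108)), (np.int64(-60), np.int64(-30), np.int64(111)), (np.int64(-58), np.int64(-25), np.int64(112))]
230 [(np.int64(-48), np.int64(-37), np.int64(111)), (np.int64(-46), np.int64(-32), np.int64(111)), (np.int64(-46), np.int64(-27), np.int64(111))]
```

View pics/s4b.png

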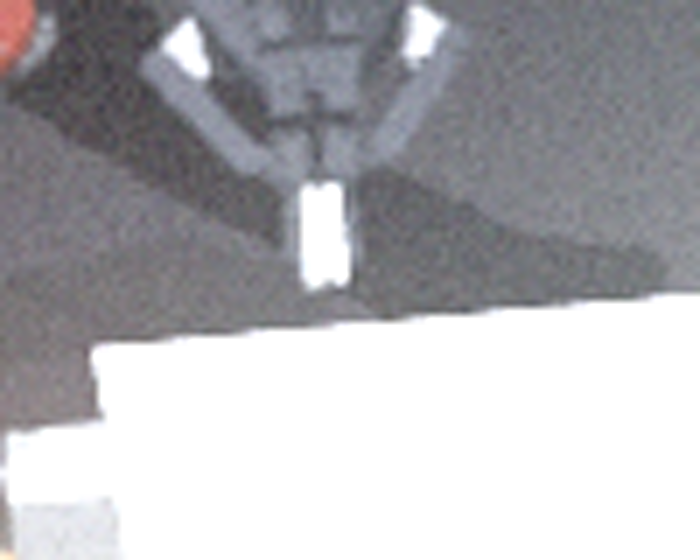

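```bash
python3 - <<'E'
from h import *
print('gpo',grip_point_offset)
S=camera('scene')
for z in (194,194+13,194+30,194+50): print(z,proj(S,(219,612,z)))
# picture 2 (state at t=3.08)
R0=R.from_rotvec([0.088,2.362,-0.333])
for d in (0,-20,-40,-60): print(d,(proj(S,np.array([406.5,208.5,124.5])+R0.apply([0,0,d]))-[225,140])*4)
s=sense(); print(s['tool_pos'],s['joint_pos'])
cv2.imwrite('pics/st.png',cv2.resize(cv2.imread('pics/scene0.png')[30:130,390:500],None,fx=6,fy=6))
E
```

```text
gpo 18.700000000000003
194 [438.29003184 117.78612015]
207 [438.78762283 113.88214074]
224 [439.44538189 108.72152116]
244 [440.22965133 102.56833159]
0 [479.61560871 166.30514832]
-20 [479.67517449 139.15357605]
-40 [479.73434624 112.18160878]
-60 [479.79312786  85.38747026]
[497.04641451  90.87269186  62.05884404] [-0.01760348  0.60759559 -0.58485913  2.41225085  1.94763564  0.6747836
 -0.95013817]
```

View pics/st.png

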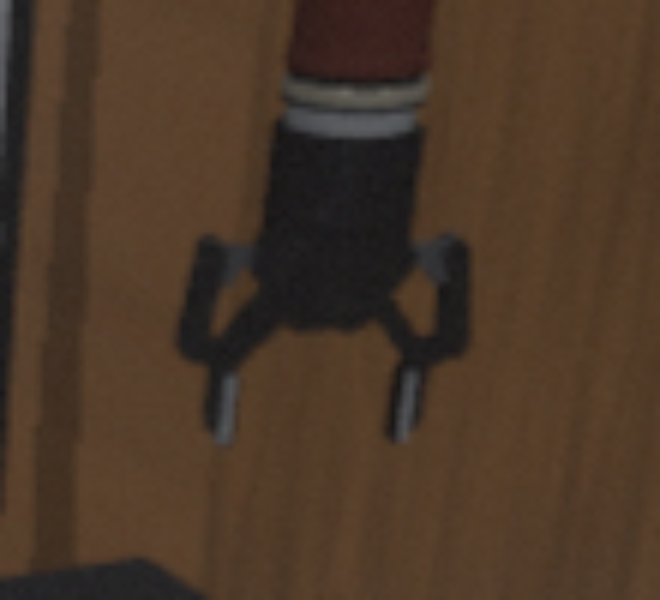

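The depth readings, the scene picture and the start picture all show the real fingertips about 37 mm short of the reported TCP along the tool axis (tip z is about 95, not 62). I'll correct for that offset and confirm it on contact.

```bash
cat > go.py <<'E'
import sys
from h import *
np.set_printoptions(precision=4,suppress=True,linewidth=150)
s=sense(); D=37
Rc=R.from_euler('z',-p[2])
ax=R.from_rotvec(s['tcp_rot']).apply([0,0,1])
print('t',round(s['clock'],2),'TIP carr',carr(s['tool_pos']-D*ax).round(1),'Fcar',Rc.apply(s['force']).round(1),'tilt',np.degrees(np.arctan2(Rc.apply(ax)[0],-ax[2])).round(1),'j',s['joint_pos'].round(2))
a=sys.argv[1:]
while len(a)>=4:
    v=[float(k) for k in a[:4]]; a=a[4:]
    q=target(v[:3],v[3],1); P=q[0]+D*q[1].apply([0,0,1]); print(v,*inc(s,P,q[1]))
E
python3 go.py -172 -20 85 30 -172 -20 62 28
```

```text
t 5.13 TIP carr [-167.9  -19.6   94. ] Fcar [ 0.4 -0.   1.1] tilt 30.2 j [-0.02  0.61 -0.58  2.41  1.95  0.67 -0.95]
[-172.0, -20.0, 85.0, 30.0] [ 0.0082 -0.0005  0.0058] [ 0.0896  0.1637 -0.1925]
[-172.0, -20.0, 62.0, 28.0] [ 0.021  -0.0006  0.0256] [ 0.093   2.1637 -0.1909]
```

Emit:
{"op": "move_arm", "data": {
  "increments": [
    {"x":0.01,"y":0,"z":0.007,"wx":0,"wy":1,"wz":0},
    {"x":0.016,"y":0,"z":0.016,"wx":0,"wy":2,"wz":0},
    {"x":0.021,"y":0,"z":0.026,"wx":0,"wy":2.2,"wz":0},
    {"x":0.021,"y":0,"z":0.026,"wx":0,"wy":2.2,"wz":0}
  ]
}}

```text
clock: 5.47
tool_pos: [491.5, 91.3, 26.6]
tcp_rot: [0.258, 2.646, -0.061]
force: [-0.7, -1.3, -0.5]
grip_width: 0.3
```

```bash
python3 go.py -172 -20 62 28 -150 -22 61 33 -130 -22 60 38 -110 -22 58 43
```

```text
t 5.47 TIP carr [-172.1  -20.1   59.4] Fcar [-0.4 -1.4 -0.5] tilt 27.7 j [ 0.    0.7  -0.61  2.41  1.99  0.72 -0.99]
[-172.0, -20.0, 62.0, 28.0] [-0.0014  0.0001 -0.0023] [ 0.0149 -0.261  -0.218 ]
[-150.0, -22.0, 61.0, 33.0] [-0.0237 -0.0018  0.0087] [ 0.0054 -5.261  -0.2185]
[-130.0, -22.0, 60.0, 38.0] [-0.0441 -0.0017  0.0184] [ -0.0041 -10.261   -0.2188]
[-110.0, -22.0, 58.0, 43.0] [-0.064  -0.0016  0.0288] [ -0.0137 -15.261   -0.2187]
```

Emit:
{"op": "move_arm", "data": {
  "increments": [
    {"x":-0.008,"y":-0.001,"z":0.003,"wx":0,"wy":-1.8,"wz":0},
    {"x":-0.016,"y":-0.002,"z":0.006,"wx":0,"wy":-3.5,"wz":0},
    {"x":-0.024,"y":-0.002,"z":0.009,"wx":0,"wy":-5.3,"wz":0},
    {"x":-0.031,"y":-0.002,"z":0.012,"wx":0,"wy":-7,"wz":0},
    {"x":-0.038,"y":-0.002,"z":0.015,"wx":0,"wy":-8.7,"wz":0},
    {"x":-0.044,"y":-0.002,"z":0.018,"wx":0,"wy":-10.2,"wz":0},
    {"x":-0.044,"y":-0.002,"z":0.018,"wx":0,"wy":-10.2,"wz":0}
  ]
}}

```text
clock: 6.05
tool_pos: [540.5, 80.9, 32.5]
tcp_rot: [0.242, 2.47, -0.082]
force: [-0.3, 0.7, -0.5]
grip_width: 0.1
```

```bash
cat > look.py <<'E'
import sys
from h import *
k=sys.argv[1]
ims=[]
for n in('top','scene'):
    c=cam(n,n+k+'.png')
    a=c['image'][160:290,225:395,::-1] if n=='top' else c['image'][160:290,235:405,::-1]
    a=np.clip(a.astype(float)*1.5,0,255).astype(np.uint8)
    ims.append(cv2.resize(a,None,fx=2.35,fy=4.4,interpolation=cv2.INTER_CUBIC) if 0 else cv2.resize(a,None,fx=2.3*2,fy=2.3,interpolation=cv2.INTER_CUBIC) if 0 else cv2.resize(a,None,fx=2.3,fy=2.3,interpolation=cv2.INTER_CUBIC))
cv2.imwrite(f'pics/l{k}.png',np.hstack(ims))
E
python3 go.py -130 -22 60 38 -115 -22 58 42 -105 -22 58 45; python3 look.py 5
```

```text
t 6.05 TIP carr [-127.5  -21.1   61.7] Fcar [-0.5  0.7 -0.5] tilt 37.9 j [ 0.33  1.14 -1.31  2.42  1.98  1.52 -0.77]
[-130.0, -22.0, 60.0, 38.0] [ 0.003  -0.0009 -0.0002] [-0.1224 -0.0661 -0.219 ]
[-115.0, -22.0, 58.0, 42.0] [-0.0102 -0.0008  0.0105] [-0.13   -4.0661 -0.2147]
[-105.0, -22.0, 58.0, 45.0] [-0.02   -0.0007  0.0165] [-0.1356 -7.0661 -0.2113]
```

View pics/l5.png

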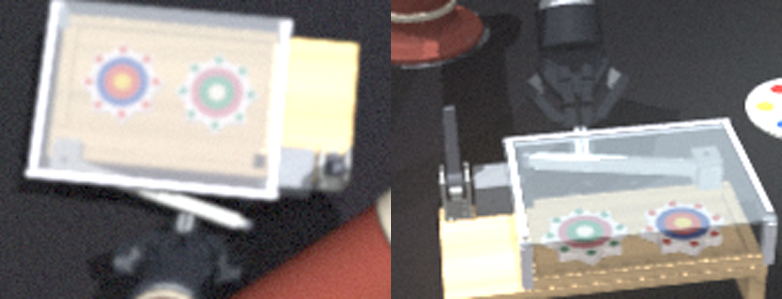

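```bash
python3 - <<'E'
import cv2,numpy as np
a=cv2.imread('pics/top5.png');b=cv2.imread('pics/scene5.png')
cv2.imwrite('pics/full5.png',cv2.resize(np.hstack([a,b]),(800,300),interpolation=cv2.INTER_AREA))
E
```

```text
(no output)
```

View pics/full5.png

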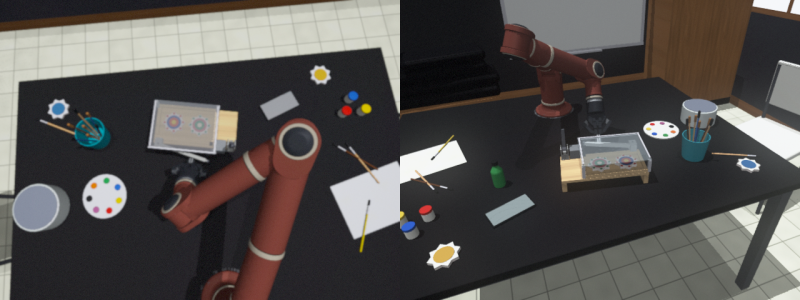

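The bar is following: its end is now near (248,223) in the left panel and the tips touch it at (185,222), which confirms the offset. The elbow is high, clear of everything.

Emit:
{"op": "move_arm", "data": {
  "increments": [
    {"x":-0.004,"y":-0.001,"z":0.003,"wx":0,"wy":-1.5,"wz":0},
    {"x":-0.008,"y":-0.001,"z":0.006,"wx":0,"wy":-2.5,"wz":0},
    {"x":-0.01,"y":-0.001,"z":0.01,"wx":0,"wy":-4,"wz":0},
    {"x":-0.014,"y":-0.001,"z":0.013,"wx":0,"wy":-5,"wz":0},
    {"x":-0.017,"y":-0.001,"z":0.015,"wx":0,"wy":-6,"wz":0},
    {"x":-0.017,"y":-0.001,"z":0.015,"wx":0,"wy":-6,"wz":0}
  ]
}}

```text
clock: 6.65
tool_pos: [567.9, 78.3, 32.2]
tcp_rot: [0.231, 2.367, -0.094]
force: [0.2, -0.8, -0.8]
grip_width: 0.2
```

```bash
python3 go.py -105 -22 58 45 -98 -22 58 45 -92 -22 58 45; python3 look.py 6
```

```text
t 6.65 TIP carr [-103.1  -18.3   58.8] Fcar [ 0.3 -0.7 -0.8] tilt 43.9 j [ 0.33  1.25 -1.34  2.42  2.1   1.7  -0.75]
[-105.0, -22.0, 58.0, 45.0] [ 0.0012 -0.0036 -0.0007] [-0.196  -1.1404 -0.1241]
[-98.0, -22.0, 58.0, 45.0] [-0.0038 -0.0036  0.0041] [-0.196  -1.1404 -0.1241]
[-92.0, -22.0, 58.0, 45.0] [-0.0081 -0.0035  0.0083] [-0.196  -1.1404 -0.1241]
```

View pics/l6.png

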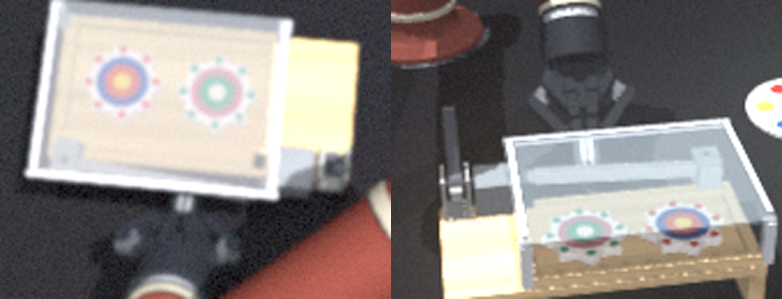

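```bash
python3 go.py -100 -22 58 40 -96 -22 58 38 -92 -22 58 38
```

```text
t 6.75 TIP carr [-103.2  -18.1   59.4] Fcar [0.3 0.9 1. ] tilt 43.9 j [ 0.33  1.25 -1.34  2.42  2.1   1.7  -0.75]
[-100.0, -22.0, 58.0, 40.0] [ 0.0012 -0.0038  0.0031] [-0.1472  3.858  -0.1631]
[-96.0, -22.0, 58.0, 38.0] [-0.0004 -0.0038  0.0058] [-0.1443  5.858  -0.1657]
[-92.0, -22.0, 58.0, 38.0] [-0.0033 -0.0037  0.0085] [-0.1443  5.858  -0.1657]
```

Emit:
{"op": "move_arm", "data": {
  "increments": [
    {"x":0,"y":-0.002,"z":0.001,"wx":0,"wy":1,"wz":0},
    {"x":0,"y":-0.003,"z":0.002,"wx":0,"wy":2,"wz":0},
    {"x":-0.001,"y":-0.003,"z":0.002,"wx":0,"wy":3,"wz":0},
    {"x":-0.001,"y":-0.003,"z":0.002,"wx":0,"wy":3,"wz":0}
  ]
}}

```text
clock: 7.08
tool_pos: [570.1, 74.8, 33.0]
tcp_rot: [0.238, 2.417, -0.088]
force: [-0.2, 0.7, -0.3]
grip_width: -0.1
```

```bash
python3 go.py -100 -22 58 40 -96 -22 58 40 -92 -22 58 40
```

```text
t 7.08 TIP carr [-98.8 -21.4  61. ] Fcar [-0.3  0.7 -0.3] tilt 41.0 j [ 0.36  1.21 -1.34  2.39  2.05  1.6  -0.7 ]
[-100.0, -22.0, 58.0, 40.0] [ 0.0034 -0.0006  0.0015] [-0.1634  0.951  -0.2699]
[-96.0, -22.0, 58.0, 40.0] [ 0.0004 -0.0005  0.0041] [-0.1634  0.951  -0.2699]
[-92.0, -22.0, 58.0, 40.0] [-0.0026 -0.0005  0.0067] [-0.1634  0.951  -0.2699]
```

Emit:
{"op": "move_arm", "data": {
  "increments": [
    {"x":-0.0005,"y":0,"z":0.002,"wx":0,"wy":0,"wz":0},
    {"x":-0.001,"y":0,"z":0.004,"wx":0,"wy":0,"wz":0},
    {"x":-0.002,"y":0,"z":0.005,"wx":0,"wy":0,"wz":0},
    {"x":-0.002,"y":0,"z":0.005,"wx":0,"wy":0,"wz":0}
  ]
}}

```text
clock: 7.42
tool_pos: [571.8, 74.9, 29.2]
tcp_rot: [0.231, 2.422, -0.086]
force: [-8.3, 0.5, 5.6]
grip_width: 0.0
```

```bash
python3 go.py
```

```text
t 7.42 TIP carr [-97.1 -21.1  57.2] Fcar [-8.3 -1.   5.6] tilt 40.7 j [ 0.37  1.22 -1.34  2.38  2.06  1.59 -0.69]
```

Emit:
{"op": "move_arm", "data": {
  "increments": [
    {"x":-0.0015,"y":0,"z":0.0013,"wx":0,"wy":0,"wz":0},
    {"x":-0.003,"y":0,"z":0.0025,"wx":0,"wy":0,"wz":0},
    {"x":-0.003,"y":0,"z":0.0025,"wx":0,"wy":0,"wz":0}
  ]
}}

```text
clock: 7.67
tool_pos: [577.2, 73.6, 29.1]
tcp_rot: [0.235, 2.42, -0.087]
force: [-3.1, 0.4, 2.1]
grip_width: -0.1
```

```bash
python3 go.py; python3 look.py 7
```

```text
t 7.67 TIP carr [-91.6 -21.2  57.1] Fcar [-3.1 -0.2  2.1] tilt 40.8 j [ 0.37  1.22 -1.34  2.37  2.07  1.59 -0.68]
```

View pics/l7.png

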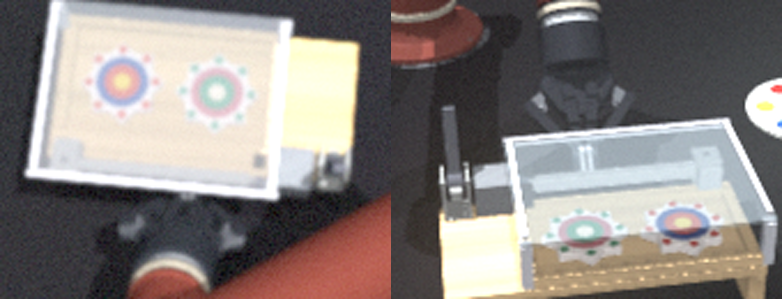

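Emit:
{"op": "move_arm", "data": {
  "increments": [
    {"x":-0.0008,"y":0,"z":0.0006,"wx":0,"wy":0,"wz":0},
    {"x":-0.0015,"y":0,"z":0.0013,"wx":0,"wy":0,"wz":0},
    {"x":-0.0015,"y":0,"z":0.0013,"wx":0,"wy":0,"wz":0}
  ]
}}

```text
clock: 8.02
tool_pos: [577.3, 73.6, 28.9]
tcp_rot: [0.232, 2.423, -0.086]
force: [-9.7, 0.4, 6.2]
grip_width: -0.1
```

```bash
python3 go.py
```

```text
t 8.02 TIP carr [-91.3 -21.2  57. ] Fcar [-9.6 -1.4  6.2] tilt 40.7 j [ 0.38  1.22 -1.34  2.37  2.06  1.58 -0.67]
```

Emit:
{"op": "move_arm", "data": {
  "increments": [
    {"x":-0.0015,"y":0,"z":0.0013,"wx":0,"wy":0,"wz":0},
    {"x":-0.0015,"y":0,"z":0.0013,"wx":0,"wy":0,"wz":0}
  ]
}}

```text
clock: 8.18
tool_pos: [577.5, 73.7, 28.8]
tcp_rot: [0.228, 2.426, -0.085]
force: [-17.2, 0.0, 10.6]
grip_width: 0.0
```

```bash
python3 go.py -110 -22 60 41 -125 -30 110 35 -150 -80 190 40
```

```text
t 8.18 TIP carr [-91.1 -21.2  56.9] Fcar [-16.9  -3.2  10.6] tilt 40.5 j [ 0.38  1.22 -1.34  2.37  2.06  1.58 -0.67]
[-110.0, -22.0, 60.0, 41.0] [ 0.012  -0.0008 -0.0146] [ 0.0727 -0.4857  0.1701]
[-125.0, -30.0, 110.0, 35.0] [-0.0052 -0.0088 -0.0626] [0.0638 5.5143 0.1738]
[-150.0, -80.0, 190.0, 40.0] [-0.0412 -0.0588 -0.1395] [0.0713 0.5143 0.1708]
```

The roller was passed and the force then rose stiffly to 17 N with only 0.2 mm of travel: the bar is on its hard stop at about the expected place. I'm backing off along the tool axis.

Emit:
{"op": "move_arm", "data": {
  "increments": [
    {"x":0.002,"y":0,"z":-0.01,"wx":0,"wy":0,"wz":0},
    {"x":0.002,"y":0,"z":-0.025,"wx":0,"wy":0,"wz":0},
    {"x":0.002,"y":0,"z":-0.045,"wx":0,"wy":0,"wz":0},
    {"x":0.001,"y":0,"z":-0.065,"wx":0,"wy":0,"wz":0},
    {"x":-0.005,"y":-0.005,"z":-0.075,"wx":0,"wy":1,"wz":0},
    {"x":-0.012,"y":-0.02,"z":-0.085,"wx":0,"wy":3,"wz":0},
    {"x":-0.02,"y":-0.04,"z":-0.1,"wx":0,"wy":5,"wz":0},
    {"x":-0.02,"y":-0.04,"z":-0.1,"wx":0,"wy":5,"wz":0}
  ]
}}

```text
clock: 8.85
tool_pos: [526.0, 38.9, 121.8]
tcp_rot: [0.252, 2.498, -0.086]
force: [0.2, -0.0, 0.3]
grip_width: -0.0
```

```bash
python3 go.py -125 -165 155 30; python3 look.py 8
```

```text
t 8.85 TIP carr [-132.9  -64.8  151.6] Fcar [0.2 0.  0.3] tilt 36.3 j [ 0.51  0.81 -1.34  2.4   1.78  1.18 -0.61]
[-125.0, -165.0, 155.0, 30.0] [-0.0051 -0.0998  0.0026] [-0.4615  6.2525 -0.4515]
```

View pics/l8.png

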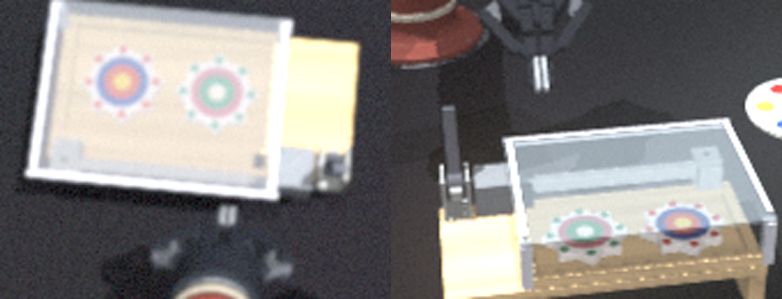

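The bar stays shut, parallel to the hood edge, after release. Next I'll move to in front of the lever.

Emit:
{"op": "move_arm", "data": {
  "increments": [
    {"x":0,"y":-0.025,"z":0,"wx":0,"wy":2,"wz":0},
    {"x":-0.002,"y":-0.05,"z":0,"wx":0,"wy":4,"wz":0},
    {"x":-0.004,"y":-0.075,"z":0.002,"wx":-0.4,"wy":6,"wz":-0.4},
    {"x":-0.005,"y":-0.1,"z":0.002,"wx":-0.4,"wy":6.2,"wz":-0.4},
    {"x":-0.005,"y":-0.1,"z":0.002,"wx":-0.4,"wy":6.2,"wz":-0.4},
    {"x":-0.005,"y":-0.1,"z":0.002,"wx":-0.4,"wy":6.2,"wz":-0.4}
  ]
}}

```text
clock: 9.45
tool_pos: [510.0, -56.7, 117.9]
tcp_rot: [0.247, 2.616, -0.061]
force: [-0.2, 0.4, 0.3]
grip_width: 0.2
```

```bash
python3 - <<'E'
from h import *
S=camera('scene')
pts=[]
for v in range(204,252,3):
    row=[carr(at_depth(S,(u,v))) for u in range(256,272)]
    row=[r for r in row if -110<r[0]<-40 and r[2]>95]
    if row: m=np.mean(row,0); print(v,len(row),m.round(1), 'y', min(r[1] for r in row).round(0),max(r[1] for r in row).round(0))
E
python3 go.py -100 -165 147 30; python3 look.py 9
```

```text
207 6 [ -76.3 -163.2  171.1] y -169.0 -157.0
210 6 [ -75.3 -161.6  163.3] y -167.0 -156.0
213 6 [ -73.9 -162.2  156. ] y -168.0 -156.0
216 6 [ -70.7 -162.9  149.7] y -169.0 -157.0
219 5 [ -66.6 -162.4  143.7] y -167.0 -158.0
222 6 [ -66.9 -161.9  135.2] y -168.0 -156.0
225 6 [ -65.2 -162.6  127.9] y -168.0 -157.0
228 6 [ -62.9 -163.3  121. ] y -169.0 -157.0
231 8 [ -65.  -158.6  110.6] y -168.0 -148.0
234 8 [ -60.2 -162.3  105.5] y -175.0 -149.0
237 11 [ -52.6 -161.8  101.8] y -176.0 -148.0
240 6 [ -45.6 -161.3   97.6] y -176.0 -148.0
t 9.5 TIP carr [-126.9 -160.6  150.6] Fcar [-0.4 -0.1  0.7] tilt 29.6 j [ 0.85  0.75 -1.33  2.36  1.69  0.9  -0.25]
[-100.0, -165.0, 147.0, 30.0] [-0.0219 -0.0048  0.0163] [ 0.3729 -0.4343  0.2008]
```

View pics/l9.png

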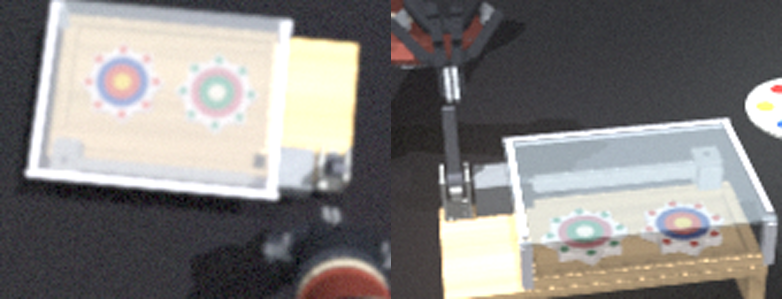

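```bash
cat > lev.py <<'E'
import sys
from h import *
import subprocess
def wp(th,t,rT,dy=-163,over=0):
    e=np.array([np.cos(th),np.sin(th)]);m=np.array([-np.sin(th),np.cos(th)])
    P=np.array([-60,92])+rT*e+(5+10*abs(np.sin(th-np.radians(t)))-over)*m
    return [P[0],dy,P[1],t]
a=[]
for k in sys.argv[1:]:
    th,t,rT,ov=map(float,k.split(',')); a+=[f'{v:.1f}' for v in wp(th,t,rT,over=ov)]
subprocess.run(['python3','go.py']+a)
E
python3 lev.py 1.83,30,60,-8 1.6,30,60,0 1.4,30,60,0 1.2,30,60,0 1.0,30,62,0
```

```text
t 9.6 TIP carr [-126.9 -159.4  151. ] Fcar [ 0.1  0.4 -0.6] tilt 29.6 j [ 0.84  0.75 -1.33  2.36  1.69  0.9  -0.25]
[-97.3, -163.0, 144.2, 30.0] [-0.0226 -0.0042  0.0205] [ 0.4506 -0.3919  0.3284]
[-75.5, -163.0, 151.6, 30.0] [-0.0452 -0.0044  0.0249] [ 0.4506 -0.3919  0.3284]
[-62.3, -163.0, 153.3, 30.0] [-0.0575 -0.0045  0.0299] [ 0.4506 -0.3919  0.3284]
[-48.8, -163.0, 152.0, 30.0] [-0.0686 -0.0046  0.0377] [ 0.4506 -0.3919  0.3284]
[-34.6, -163.0, 149.4, 30.0] [-0.0797 -0.0048  0.047 ] [ 0.4506 -0.3919  0.3284]
```

Emit:
{"op": "move_arm", "data": {
  "increments": [
    {"x":-0.012,"y":-0.003,"z":0.01,"wx":0.3,"wy":0,"wz":0.3},
    {"x":-0.022,"y":-0.004,"z":0.02,"wx":0.4,"wy":0,"wz":0.3},
    {"x":-0.03,"y":-0.004,"z":0.022,"wx":0.4,"wy":0,"wz":0.3},
    {"x":-0.038,"y":-0.004,"z":0.023,"wx":0.4,"wy":0,"wz":0.3},
    {"x":-0.045,"y":-0.004,"z":0.025,"wx":0.4,"wy":0,"wz":0.3},
    {"x":-0.051,"y":-0.004,"z":0.027,"wx":0.4,"wy":0,"wz":0.3},
    {"x":-0.057,"y":-0.004,"z":0.03,"wx":0.4,"wy":0,"wz":0.3},
    {"x":-0.057,"y":-0.004,"z":0.03,"wx":0.4,"wy":0,"wz":0.3}
  ]
}}

```text
clock: 10.27
tool_pos: [574.4, -71.4, 121.8]
tcp_rot: [0.253, 2.612, -0.068]
force: [-0.4, 0.1, 0.1]
grip_width: -0.4
```

```bash
python3 lev.py 1.4,30,60,0 1.2,30,60,0 1.0,28,62,0 .85,26,63,0; python3 look.py 10
```

```text
t 10.27 TIP carr [ -61.  -164.2  153.9] Fcar [-0.5  0.1  0.1] tilt 29.7 j [ 0.83  0.8  -1.28  2.2   1.64  0.89 -0.08]
[-62.3, -163.0, 153.3, 30.0] [ 0.0013  0.0012 -0.0001] [-0.0969 -0.2743 -0.1229]
[-48.8, -163.0, 152.0, 30.0] [-0.0098  0.0013  0.0077] [-0.0969 -0.2743 -0.1229]
[-34.8, -163.0, 149.5, 28.0] [-0.0194  0.0013  0.0168] [-0.0947  1.7257 -0.1246]
[-25.1, -163.0, 145.2, 26.0] [-0.0244  0.0013  0.0253] [-0.0926  3.7257 -0.1263]
```

View pics/l10.png

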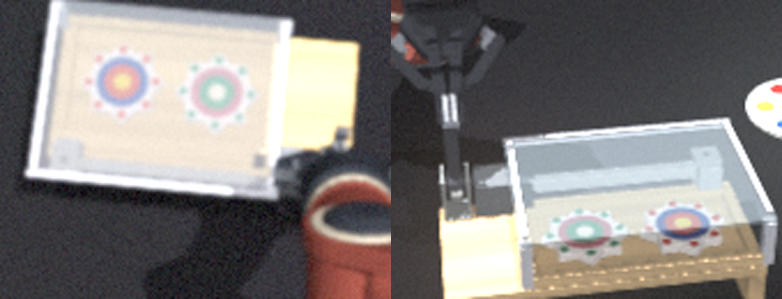

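The lever follows: its tip is now at (342,135) in the left panel. Pushing on.

Emit:
{"op": "move_arm", "data": {
  "increments": [
    {"x":-0.005,"y":0,"z":0.004,"wx":0,"wy":0,"wz":0},
    {"x":-0.01,"y":0,"z":0.008,"wx":0,"wy":0,"wz":0},
    {"x":-0.015,"y":0.001,"z":0.012,"wx":0,"wy":1,"wz":0},
    {"x":-0.019,"y":0.001,"z":0.017,"wx":0,"wy":1.7,"wz":0},
    {"x":-0.022,"y":0.001,"z":0.021,"wx":0,"wy":2.7,"wz":0},
    {"x":-0.024,"y":0.001,"z":0.025,"wx":0,"wy":3.7,"wz":0},
    {"x":-0.024,"y":0.001,"z":0.025,"wx":0,"wy":3.7,"wz":0}
  ]
}}

```text
clock: 10.95
tool_pos: [605.4, -77.4, 110.7]
tcp_rot: [0.262, 2.68, -0.061]
force: [-3.1, 0.4, 1.9]
grip_width: -0.3
```

```bash
python3 lev.py .85,26,63,0 .7,24,64,1 .55,22,65,2 .4,20,66,3 .3,20,66,3; python3 look.py 11
```

```text
t 10.95 TIP carr [ -27.1 -164.1  144. ] Fcar [-3.2 -0.2  1.9] tilt 25.8 j [ 0.8   0.84 -1.25  2.07  1.52  0.9   0.09]
[-25.1, -163.0, 145.2, 26.0] [-0.0024  0.0012 -0.0002] [-0.1341 -0.2006 -0.1947]
[-15.4, -163.0, 138.4, 24.0] [-0.0069  0.0013  0.0101] [-0.1307  1.7994 -0.197 ]
[-7.0, -163.0, 129.9, 22.0] [-0.0095  0.0013  0.0214] [-0.1272  3.7994 -0.1993]
[-0.2, -163.0, 120.0, 20.0] [-0.01    0.0013  0.0332] [-0.1238  5.7994 -0.2015]
[2.3, -163.0, 113.9, 20.0] [-0.0096  0.0013  0.0397] [-0.1238  5.7994 -0.2015]
```

View pics/l11.png

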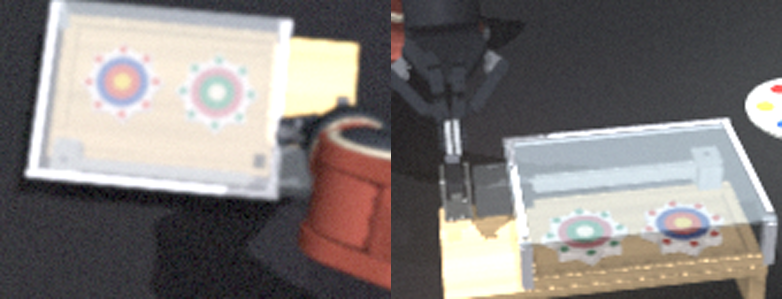

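Emit:
{"op": "move_arm", "data": {
  "increments": [
    {"x":-0.004,"y":0.001,"z":0.005,"wx":0,"wy":1,"wz":0},
    {"x":-0.007,"y":0.001,"z":0.01,"wx":0,"wy":1.8,"wz":0},
    {"x":-0.0085,"y":0.001,"z":0.016,"wx":0,"wy":2.8,"wz":0},
    {"x":-0.0095,"y":0.001,"z":0.021,"wx":0,"wy":3.8,"wz":0},
    {"x":-0.01,"y":0.001,"z":0.027,"wx":0,"wy":4.8,"wz":0},
    {"x":-0.01,"y":0.001,"z":0.027,"wx":0,"wy":4.8,"wz":0}
  ]
}}

```text
clock: 11.55
tool_pos: [627.5, -81.4, 91.3]
tcp_rot: [0.27, 2.76, -0.053]
force: [-0.0, -0.6, -0.0]
grip_width: 0.1
```

```bash
python3 lev.py .4,20,66,3 .3,20,66,3 .2,20,66,3 .14,20,66,2;  python3 look.py 12
```

```text
t 11.55 TIP carr [  -2.  -163.8  125.8] Fcar [ 0.1 -0.6 -0. ] tilt 21.2 j [ 0.77  0.91 -1.22  1.95  1.41  0.94  0.24]
[-0.2, -163.0, 120.0, 20.0] [0.0012 0.001  0.006 ] [-0.1674  1.2069 -0.2156]
[2.3, -163.0, 113.9, 20.0] [0.0011 0.001  0.0126] [-0.1674  1.2069 -0.2156]
[4.0, -163.0, 108.5, 20.0] [0.0015 0.001  0.0183] [-0.1674  1.2069 -0.2156]
[4.6, -163.0, 106.2, 20.0] [0.0018 0.001  0.0206] [-0.1674  1.2069 -0.2156]
```

View pics/l12.png

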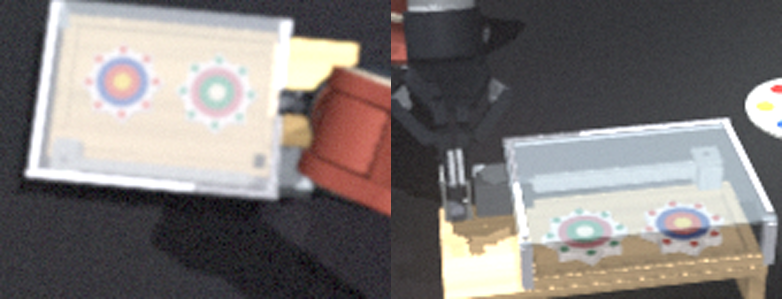

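The force fell to zero, so the lever probably went over centre and snapped. I'll follow down to confirm.

Emit:
{"op": "move_arm", "data": {
  "increments": [
    {"x":0.001,"y":0,"z":0.005,"wx":0,"wy":0,"wz":0},
    {"x":0.001,"y":0,"z":0.01,"wx":0,"wy":0,"wz":0},
    {"x":0.001,"y":0,"z":0.014,"wx":0,"wy":0,"wz":0},
    {"x":0.001,"y":0,"z":0.014,"wx":0,"wy":0,"wz":0}
  ]
}}

```text
clock: 11.98
tool_pos: [629.8, -81.6, 77.1]
tcp_rot: [0.268, 2.762, -0.053]
force: [-0.5, 0.4, -0.5]
grip_width: -0.2
```

```bash
python3 lev.py .14,20,66,0
```

```text
t 11.98 TIP carr [   0.5 -163.6  111.6] Fcar [-0.6  0.3 -0.5] tilt 21.1 j [ 0.76  0.93 -1.2   1.95  1.44  0.94  0.23]
[4.4, -163.0, 108.2, 20.0] [-0.0017  0.0007  0.0046] [-0.1619  1.0707 -0.1171]
```

Emit:
{"op": "move_arm", "data": {
  "increments": [
    {"x":0,"y":0,"z":0.002,"wx":0,"wy":0,"wz":0},
    {"x":0,"y":0,"z":0.004,"wx":0,"wy":0,"wz":0},
    {"x":0,"y":0,"z":0.004,"wx":0,"wy":0,"wz":0}
  ]
}}

```text
clock: 12.23
tool_pos: [631.7, -81.5, 74.2]
tcp_rot: [0.268, 2.761, -0.052]
force: [-0.7, 0.7, -0.1]
grip_width: 0.1
```

```bash
python3 lev.py .14,20,66,0
```

```text
t 12.23 TIP carr [   2.2 -163.2  108.7] Fcar [-0.8  0.6 -0.1] tilt 21.1 j [ 0.75  0.93 -1.2   1.95  1.45  0.94  0.22]
[4.4, -163.0, 108.2, 20.0] [-0.0011  0.0003  0.0012] [-0.1277  1.1277 -0.1283]
```

Emit:
{"op": "move_arm", "data": {
  "increments": [
    {"x":0,"y":0,"z":0.002,"wx":0,"wy":0,"wz":0},
    {"x":0,"y":0,"z":0.004,"wx":0,"wy":0,"wz":0},
    {"x":0,"y":0,"z":0.004,"wx":0,"wy":0,"wz":0}
  ]
}}

```text
clock: 12.48
tool_pos: [632.6, -81.3, 72.6]
tcp_rot: [0.267, 2.76, -0.054]
force: [-6.9, -1.6, 12.8]
grip_width: -0.0
```

```bash
python3 lev.py .14,20,66,0;python3 look.py 13
```

```text
t 12.48 TIP carr [   3.1 -162.8  107.1] Fcar [-6.5 -2.9 12.8] tilt 21.2 j [ 0.75  0.94 -1.2   1.95  1.46  0.94  0.22]
[4.4, -163.0, 108.2, 20.0] [-0.0009 -0.0001 -0.0006] [-0.2003  1.206  -0.0641]
```

View pics/l13.png

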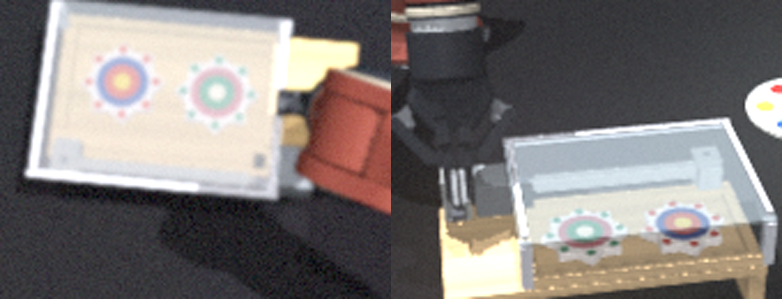

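There is firm contact (13 N) at the height expected for the shut lever. I'm retreating along the tool and will verify with the view clear.

Emit:
{"op": "move_arm", "data": {
  "increments": [
    {"x":0,"y":0,"z":-0.015,"wx":0,"wy":0,"wz":0},
    {"x":0,"y":0,"z":-0.045,"wx":0,"wy":0,"wz":0},
    {"x":0,"y":0,"z":-0.085,"wx":0,"wy":0,"wz":0},
    {"x":0.01,"y":0,"z":-0.12,"wx":0,"wy":0,"wz":0},
    {"x":0.04,"y":0,"z":-0.14,"wx":0,"wy":0,"wz":0},
    {"x":0.07,"y":0,"z":-0.15,"wx":0,"wy":0,"wz":0},
    {"x":0.1,"y":0,"z":-0.16,"wx":0,"wy":0,"wz":0},
    {"x":0.12,"y":0,"z":-0.16,"wx":0,"wy":0,"wz":0},
    {"x":0.12,"y":0,"z":-0.16,"wx":0,"wy":0,"wz":0}
  ]
}}

```text
clock: 13.33
tool_pos: [461.6, -49.0, 175.5]
tcp_rot: [0.262, 2.765, -0.059]
force: [-0.8, 0.3, -0.3]
grip_width: 0.3
```

```bash
python3 go.py; python3 look.py 14; python3 - <<'E'
from h import *
S=camera('scene');T=camera('top')
P=lambda x,z:W(p,(x,-163,z))
for v in range(225,262,3):
    row=[carr(at_depth(S,(u,v))) for u in range(254,275)]
    row=[r for r in row if -110<r[0]<60 and abs(r[1]+163)<6 and r[2]>60]
    if row: print(v,np.mean(row,0).round(1))
print('top');
for x in range(-60,30,10): print(x,carr(at_depth(T,proj(T,P(x,100)))).round(1))
print('bar top');
for r in (130,160,180):
    u=proj(T,W(p,(-79,110-r,76))); 
    print(r,carr(at_depth(T,u)).round(1))
E
```

```text
t 13.33 TIP carr [-170.8 -163.3  210.1] Fcar [-0.8  0.2 -0.3] tilt 21.0 j [ 0.95  0.49 -1.32  2.26  1.11  0.71  0.25]
234 [ -66.  -158.7  101.4]
237 [ -53.8 -163.   101.1]
240 [ -45.7 -162.5   97.7]
243 [ -29.3 -163.1  100.1]
246 [ -13.2 -163.8  102.6]
249 [   1.7 -163.2  104.3]
252 [  17.8 -162.7  106.9]
255 [  20.5 -163.4  100.6]
top
-60 [ -61.3 -162.5  105.7]
-50 [ -49.4 -163.2   97.4]
-40 [ -40.4 -162.9  101.7]
-30 [ -30.3 -162.9  101.2]
-20 [ -21.2 -162.6  104.4]
-10 [ -10.9 -162.7  103.2]
0 [  -2.5 -162.3  108.3]
10 [   8.7 -162.7  104.2]
20 [  17.9 -162.5  106.6]
bar top
130 [-85.9 -22.  108.9]
160 [-86.3 -51.1 110.5]
180 [-86.1 -70.4 109.5]
```

View pics/l14.png

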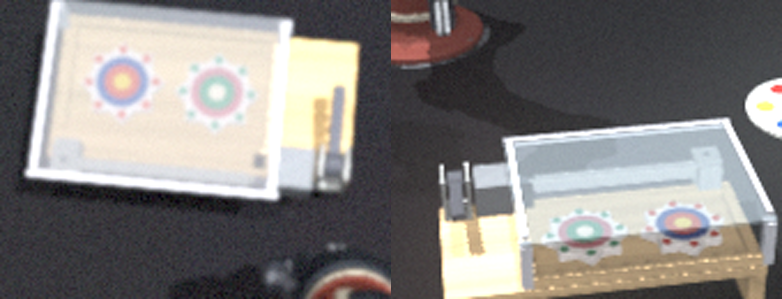

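```bash
python3 - <<'E'
import cv2,numpy as np
from h import *
o=[]
for n,(x0,y0) in (('top',(240,200)),('scene',(285,215))):
    c=camera(n); a=cv2.resize(c['image'][y0:y0+60,x0:x0+110,::-1],None,fx=7,fy=5*1.0,interpolation=cv2.INTER_CUBIC)
    for q,col in((0,(0,0,255)),(.045,(0,255,255))):
        u=[(proj(c,W(p,(-79-r*np.sin(q),110-r*np.cos(q),76)))-[x0,y0])*[7,5] for r in (20,200)]
        cv2.line(a,*[tuple(int(k) for k in v) for v in u],col,1)
    o.append(a)
cv2.imwrite('pics/bar.png',np.vstack(o)[:600])
E
```

```text
(no output)
```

View pics/bar.png

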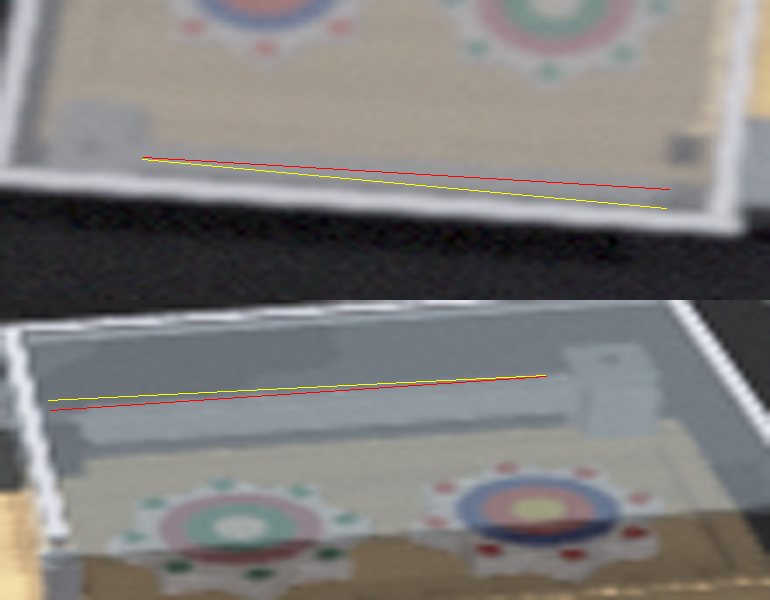

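The bar lies parallel to the shut (red) line in both views, with only a small constant image shift. The lever is down and the robot is clear, so I'm handing in.

```bash
python3 -c "
from plant import *
print(hand_in()); print(sense()['clock'])"
```

```text
the job is handed in; nothing more can be done
None
the job is handed in; nothing more can be done
```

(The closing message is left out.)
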